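# Put three sewing things back on their own stands

## Robot

A 6-joint arm with a two-finger parallel gripper is mounted at the origin on a cart in front of the work surface, level with it; the furniture and walls round the work are solid. World frame = base frame: x ahead of the robot, y to its left, z up, the work surface at z = 0. Lengths are in m, angles in rad, forces in N, time in s.
With the tool pointing down it reaches from about 0.425 to 0.95 m from the base axis. Payload 3.5 kg.
Tool frame: the origin (TCP) lies between the finger pads; the fingertips stand 14 mm ahead of it and the grasp point (between the pads) lies 5 mm behind it (ctrl.finger_overhang is the distance from the TCP to the fingertips, in m); x points along the fingers, y is the direction in which the jaws open and shut, and the axes are right-handed (so a half turn about x gives the same grasp; the last joint's range is limited). The gripper opens to 85 mm and grips with 20 to 120 N. Pads are 22 mm wide; open, the fingers measure 114 mm over their backs; the gripper's body (76 mm by 85 mm) begins 54 mm behind the grasp point. The pads swing forward as they close: fully open they stand 13 mm farther back than shut.
Start: joints at [0.974, 0.286, 1.577, -0, 1.279, -0.15], TCP at [0.292, 0.609, 0.245] pointing down, gripper open.
Joint ranges: [-2.77, 2.77], [-0.9, 2.22], [0.21, 2.48], [-1.53, 4.67], [0.24, 2.81], [-2.84, 2.84]. Speed limits (rad/s): [2.79, 2.79, 3.14, 3.14, 3.14, 3.14].

## Interface

Orientations are given as a unit quaternion [x, y, z, w].
In Python, from plant import telemetry, optics, order, ctrl gives the robot as it stands. The module is installed in compiled form; this text tells all that it offers.
- The arm moves only by the tool send_rows, never from a script. Its argument "targets" is a list of rows, each an object of numbers: "wx", "wy", "wz": the turn, a rotation vector about the tool's x, y, z in degrees; "dx", "dy", "dz": the shift along the tool's x, y, z in m; "hand": the opening, from 0 (shut) to 1 (fully open). A call has 1 to 8 rows; each row shifts and turns the pose as measured when the row begins, along the tool's axes as they then stand; what a row does not reach is not made up. A row lasts 1/12 s, in which the tool goes at most 41.7 mm and 7.16 degrees, less where a joint would pass 70% of its speed; a pose out of reach is approached as far as the arm can. A call with a gripper value outside its range is refused whole. The fingers move at their own pace and stop on an object; "force" is the grip in N (left out, the last holds). Time passes only in rows, so rows that do not move let the fingers close. It gives the time, the measured TCP pose, the force and the opening at its end, in the units of the state.
- telemetry.get_state(): the state, without advancing time (a new reading comes with each control period).
- optics.read_camera(name): name is "side" or "top"; returns the picture (400x640x3 uint8, red, green, blue); there is no depth.
- optics.get_calibration(name): a dict with "fx", "fy", "cx", "cy" (pixels), "rvec" (rotation vector, rad) and "tvec" (3), from world to camera coordinates, as OpenCV has them. Camera axes: x right, y down, z forward; pixel columns grow to the right and rows downward; lengths in m; the calibration is good to about 2 mm. A picture is of the moment at which its call begins. get_calibration takes no time and is no camera call.
- order.sign_off(): hands the job in, once; it reports no verdict.
The state is a dict: "time": time; "qpos": joint angles; "dq": joint speeds; "joint_efforts": joint torques, N m; "eef_pos": TCP position; "tcp_rot": TCP orientation; "contact_force": force on the tool from outside, world axes, zero at the start; "wrist_torque": the same for the moment, N m; "opening": opening from 0.0 (shut) to 1.0 (fully open).
Only numpy, scipy, OpenCV 4.12 (cv2) and the standard library are available. Lean on these libraries where they do the work, as an engineer would, in place of code of your own. Each camera call takes 0.05 s, during which the arm holds its last target.

## Task

The oil bottle, the button tin and the large black-flanged spool each stand on another's stand: put the oil bottle in the round drip tray, the button tin on the square cork mat and the large spool on the hexagonal wooden stand, each upright in the middle of its stand. Only one fits on a stand at a time; set one aside on a clear bit of the worktop on the way. Do not tip anything over, and leave the small spool, the glass of buttons and the cutter where they are.

Things in the scene. Friction and masses are not known exactly. Their poses are not given: they have to be found in the camera images.
- oil_bottle: loose small brown bottle of machine oil with a black dropper cap, upright; round body 33 mm across up to 62 mm height, then a narrower neck and cap, 102 mm tall in all; z up, origin at the centre of its underside; grip across the body, 25 to 50 mm above the underside; starts on the cork mat (a like bottle far off by the lamp is part of the room)
- button_tin: loose low round closed tin, grey with a white and blue band, 66 mm across and 30 mm tall, solid (the lid does not come off); z up, origin at the centre of its underside; grip across its full width, from any side; starts on the hexagonal stand (a like tin far off by the lamp is part of the room)
- spool: loose large spool of thread with black flanges, upright, 48 mm across the flanges and 62 mm tall; it is gripped like a plain cylinder of 48 mm; z up, origin at the centre of its underside; starts in the drip tray (a like spool far back by the wall is part of the room)
- drip_tray: fixed round shallow steel tray, 96 mm across outside; flat inner floor 4 mm above the worktop, about 82 mm across; rim 10 mm high; origin at its centre on the worktop, z up
- cork_mat: fixed square cork mat, 90 x 90 mm, its flat top 6 mm above the worktop; origin at its centre on the worktop, z up, x and y along its sides
- hex_stand: fixed hexagonal dark wooden stand, 90 mm across flats and 104 mm across corners, its flat top 10 mm above the worktop; origin at its centre on the worktop, z up
- small_spool: bystander, loose: small pale wooden spool, upright, 36 mm across, 50 mm tall, near the front edge in the middle; z up, origin at the centre of its underside; leave it where it is
- bits_glass: bystander, loose: the nearest clear glass with buttons in it, 71 mm across, 76 mm tall; z up, origin at the centre of its underside; leave it where it is
- rotary_cutter: bystander, loose: the nearest yellow cutter lying flat, 45 x 158 x 16 mm, long way along its own y; z up, origin at the centre of its underside; leave it where it is
Mind the look-alikes: they are no part of the job. Several things have the shape of the cork_mat; the one meant has the colours described above.

How it is judged:
By the outcome, as a careful person would: the job done as asked, in the order asked, and still so for the second after the job is handed in, with the robot touching nothing.
It also fails if it takes over 112 s, if anything falls off the work surface, if the arm or the gripper's body presses on something with over 40 N, if the wrist force passes 120 N, or if a joint passes its speed limit or range.

## Working session

There is one attempt and no reset: what is moved stays moved. The work goes in short steps, Python scripts to look and compute and a tool call to move; the robot and the scene stay as the last step left them, time stands still between calls to the robot, and variables do not carry over. Pictures are saved under pics/ and viewed, and the job is handed in when it is done.

Besides the shell and the picture viewer there is one more tool, called after "Call:" as name(argument=value, ...), one argument or row to a line, values as JSON. send_rows: Moves the arm, as the interface text tells. Its arguments: {"type":"object","properties":{"targets":{"type":"array"},"force":{"type":"number"}},"required":["targets"]}

```bash
mkdir -p pics
python3 - <<'E'
from plant import telemetry, optics, order, ctrl
import cv2, json
print(telemetry.get_state())
print(ctrl.finger_overhang)
for n in ("side","top"):
    im=optics.read_camera(n)
    cv2.imwrite(f"pics/{n}0.png",im[:,:,::-1])
    print(n,optics.get_calibration(n))
E
```

```text
{'time': 0.0, 'qpos': array([ 9.74025766e-01,  2.87174370e-01,  1.57820109e+00, -9.53445761e-06,
        1.27856854e+00, -1.50015775e-01]), 'dq': array([ 0.00139916, -0.0007598 , -0.00088615,  0.00022784,  0.00038281,
       -0.00057764]), 'joint_efforts': array([ 5.90088507e-05, -4.05998361e+01, -2.92619026e+01, -1.20960030e-04,
        5.93563556e-03, -3.68567854e-06]), 'eef_pos': array([0.29125604, 0.60823379, 0.24392828]), 'tcp_rot': array([ 0.1558651 ,  0.68983858, -0.15741554,  0.68923809]), 'contact_force': array([-0.5520587 ,  0.23105692,  0.36105428]), 'wrist_torque': array([ 0.00135502, -0.04745885, -0.03390255]), 'opening': 1.0024310100677545}
0.014
side {'fx': 471.2990145805505, 'fy': 471.2990145805505, 'cx': 324.9751083885694, 'cy': 200.84604086713182, 'rvec': array([ 1.98596229, -0.10400408,  0.03137599]), 'tvec': array([-0.55821837,  0.08125138,  1.08870573])}
top {'fx': 438.5169151326835, 'fy': 438.5169151326835, 'cx': 316.95968888503137, 'cy': 201.21532679333487, 'rvec': array([ 2.11502454, -2.13720086,  0.19775067]), 'tvec': array([0.01253374, 0.58172844, 0.92562144])}
```

View pics/side0.png

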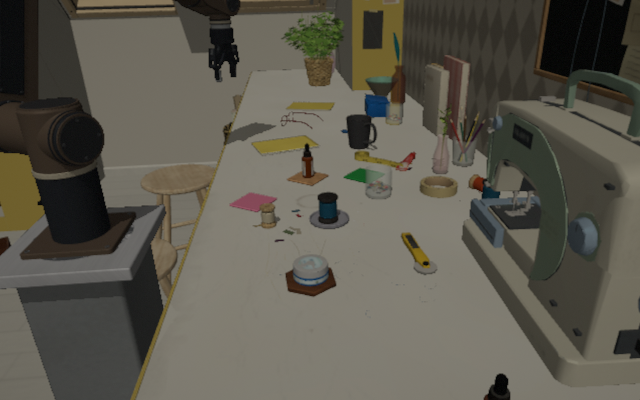

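View pics/top0.png

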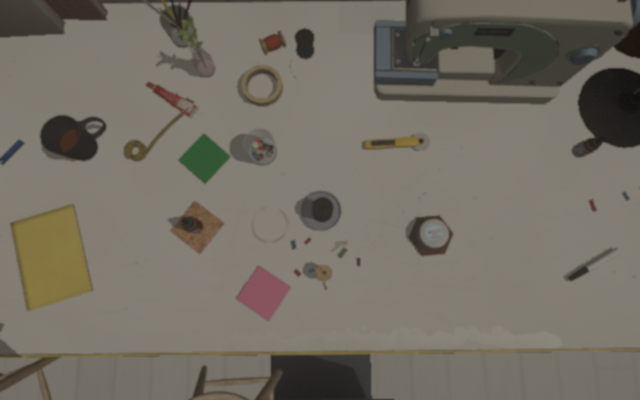

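Side view: the bottle is on the orange-brown mat at (308,165–178), the spool in the tray at (328,210), and the tin on the hexagon at (311,270). Top view: mat (197,226), tray (321,210), hexagon (431,235). 

Possible mix-ups:
- **Mat:** pink square (263,293) and green square (204,158) in the top view. The cork one is at (197,226).
- **Bottle:** far bottle by the lamp, top (587,147) and side (500,390).
- **Spool:** black spool by the wall, top (305,43).
- **Tin:** the far one is near the lamp and not clearly visible.

Next I'll take close crops and measure.

```bash
cat > h.py <<'E'
import numpy as np, cv2
from plant import telemetry, optics
def cal(n):
    c=optics.get_calibration(n)
    K=np.array([[c['fx'],0,c['cx']],[0,c['fy'],c['cy']],[0,0,1]])
    R,_=cv2.Rodrigues(c['rvec']); return K,R,np.array(c['tvec'])
def ray(n,uv):
    K,R,t=cal(n); C=-R.T@t
    d=R.T@np.linalg.inv(K)@np.array([uv[0],uv[1],1.0]); return C,d/np.linalg.norm(d)
def onplane(n,uv,z):
    C,d=ray(n,uv); return C+d*(z-C[2])/d[2]
def proj(n,p):
    K,R,t=cal(n); q=K@(R@np.array(p,float)+t); return q[:2]/q[2]
def tri(uvs,uvt):
    C1,d1=ray('side',uvs);C2,d2=ray('top',uvt)
    A=np.stack([d1,-d2],1); s=np.linalg.lstsq(A,C2-C1,rcond=None)[0]
    a=C1+s[0]*d1;b=C2+s[1]*d2
    return (a+b)/2,np.linalg.norm(a-b)
E
python3 - <<'E'
from h import *
for n in('side','top'):
    K,R,t=cal(n); print(n,-R.T@t)
for nm,uv,z in [('mat',(197,226),.006),('tray',(321,210),.01),('hex',(431,235),.01),('pink',(263,293),0),('green',(204,158),0),('ring',(270,224),0),('small',(323,272),.05),('glass',(260,147),.076),('cut',(395,143),.01)]:
    print(nm,onplane('top',uv,z).round(4))
im=cv2.imread('pics/top0.png')
c=im[120:330,150:350]; c=cv2.resize(c,None,fx=2.8,fy=2.8,interpolation=cv2.INTER_CUBIC); c=cv2.convertScaleAbs(c,alpha=1.8)
cv2.imwrite('pics/c1.png',c)
c=im[180:290,370:500]; c=cv2.resize(c,None,fx=4,fy=4,interpolation=cv2.INTER_CUBIC); c=cv2.convertScaleAbs(c,alpha=1.8)
cv2.imwrite('pics/c2.png',c)
im=cv2.imread('pics/side0.png')
c=im[130:300,220:420]; c=cv2.resize(c,None,fx=3.5,fy=3.5,interpolation=cv2.INTER_CUBIC); c=cv2.convertScaleAbs(c,alpha=1.8)
cv2.imwrite('pics/c3.png',c)
E
```

```text
side [ 0.48453274 -1.0085122   0.50161825]
top [0.40315424 0.00932146 1.01622827]
mat [0.5351 0.285  0.006 ]
tray [ 0.569  -0.0028  0.01  ]
hex [ 0.5081 -0.2553  0.01  ]
pink [0.3813 0.1309 0.    ]
green [0.7001 0.2763 0.    ]
ring [0.5388 0.1165 0.    ]
small [ 0.4257 -0.005   0.05  ]
glass [0.702  0.1323 0.076 ]
cut [ 0.7297 -0.1819  0.01  ]
```

View pics/c1.png

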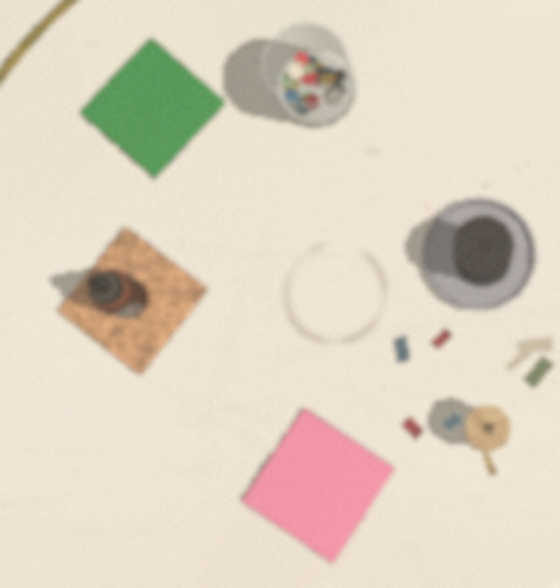

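View pics/c2.png

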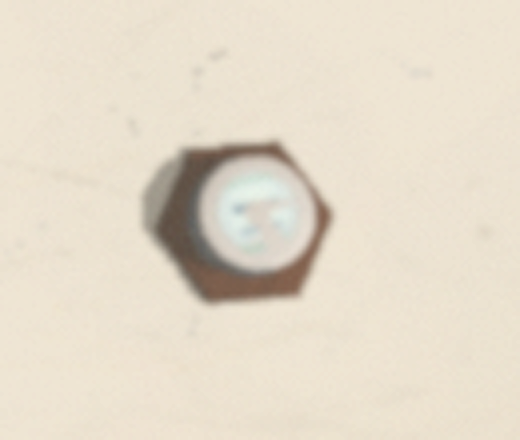

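View pics/c3.png

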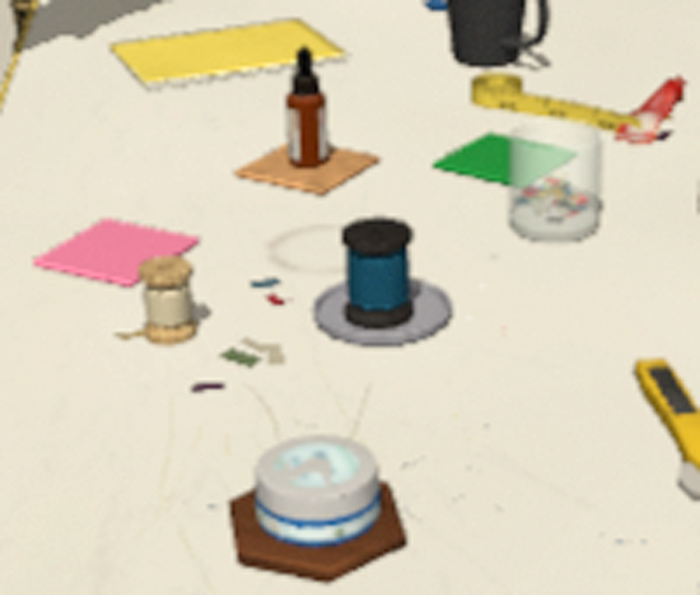

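The choice is clear: the orange speckled square is the cork mat, not the pink or green one, with the brown bottle on it. The blue-threaded, black-flanged spool is in the grey tray, and the white and blue tin is on the dark hexagon. Now I'll measure precisely.

Run:
```python
from h import *
from scipy.spatial.transform import Rotation as Ro
s=telemetry.get_state(); print(Ro.from_quat(s['tcp_rot']).as_matrix().round(4))
T=cv2.imread('pics/top0.png'); H=cv2.cvtColor(T,cv2.COLOR_BGR2HSV)
def big(mask,cxy):
    cs,_=cv2.findContours(mask,cv2.RETR_EXTERNAL,cv2.CHAIN_APPROX_NONE)
    cs=[c for c in cs if cv2.contourArea(c)>60]
    return min(cs,key=lambda c:np.hypot(*(np.array(cv2.minEnclosingCircle(c)[0])-cxy)))
for nm,p in [('mat',(215,226)),('table',(250,250)),('trayrim',(332,222)),('hex',(440,250)),('tin',(433,233)),('spool',(322,210)),('tray',(310,222)),('small',(323,272))]:
    print(nm,H[p[1],p[0]])
# mat
m=((H[:,:,1]>75)&(H[:,:,2]>40)).astype(np.uint8)*255
w=np.zeros_like(m); w[190:262,160:232]=m[190:262,160:232]
c=big(cv2.morphologyEx(w,cv2.MORPH_CLOSE,np.ones((5,5))),(197,226))
hull=cv2.convexHull(c)
P=np.array([onplane('top',q[0],.006)[:2] for q in hull],np.float32)
r=cv2.minAreaRect(P); print('mat',r, len(hull))
cv2.drawContours(T,[hull],-1,(0,255,0),1)
# hex
m=((H[:,:,2]<105)).astype(np.uint8)*255
w=np.zeros_like(m); w[205:265,400:462]=255
hx=((H[:,:,1]>70)).astype(np.uint8)*255&w
c=big(hx,(431,235)); hull=cv2.convexHull(c)
P=np.array([onplane('top',q[0],.01)[:2] for q in hull],np.float32)
a,P3=cv2.minEnclosingTriangle(P) if False else (0,0)
print('hex',cv2.minEnclosingCircle(P),cv2.minAreaRect(P),'m',cv2.moments(P.reshape(-1,1,2))['m10']/cv2.moments(P.reshape(-1,1,2))['m00'],cv2.moments(P.reshape(-1,1,2))['m01']/cv2.moments(P.reshape(-1,1,2))['m00'])
cv2.drawContours(T,[hull],-1,(0,255,0),1)
cv2.imwrite('pics/m1.png',cv2.resize(T[180:300,150:470],None,fx=2.4,fy=2.4))
```

```text
[[-1.200e-03  4.321e-01  9.018e-01]
 [-1.800e-03  9.018e-01 -4.321e-01]
 [-1.000e+00 -2.100e-03 -4.000e-04]]
mat [ 14 107 110]
table [ 19  31 132]
trayrim [ 0 11 94]
hex [11 97 71]
tin [ 18  21 121]
spool [11 43 48]
tray [ 8 11 95]
small [17 91 81]
mat ((0.5335418581962585, 0.28503721952438354), (0.08764708042144775, 0.08726131916046143), 52.40769958496094) 20
hex ((0.49888888001441956, -0.26061582565307617), 0.04415158927440643) ((0.48391175270080566, -0.266068696975708), (0.03902823477983475, 0.08809379488229752), 20.005678176879883) m 0.486860732239849 -0.26297710838124894
```

Run:
```python
import cv2,numpy as np
T=cv2.imread('pics/top0.png')
c=T[180:240,290:355]; c=cv2.convertScaleAbs(c,alpha=2.0)
cv2.imwrite('pics/c4.png',cv2.resize(c,None,fx=9,fy=9,interpolation=cv2.INTER_CUBIC))
S=cv2.imread('pics/side0.png')
c=S[140:230,280:360]; c=cv2.convertScaleAbs(c,alpha=2.0)
cv2.imwrite('pics/c5.png',cv2.resize(c,None,fx=6.5,fy=6.5,interpolation=cv2.INTER_CUBIC))
```

```text
(no output)
```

View pics/m1.png

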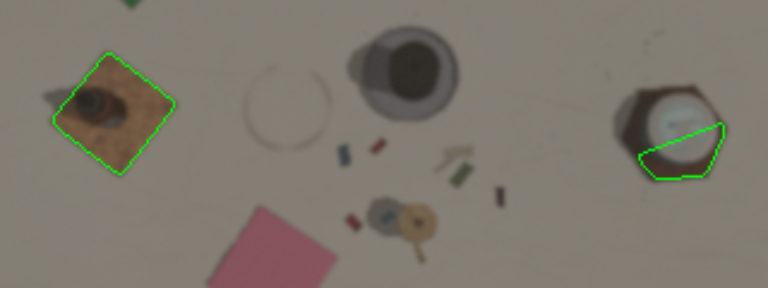

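View pics/c4.png

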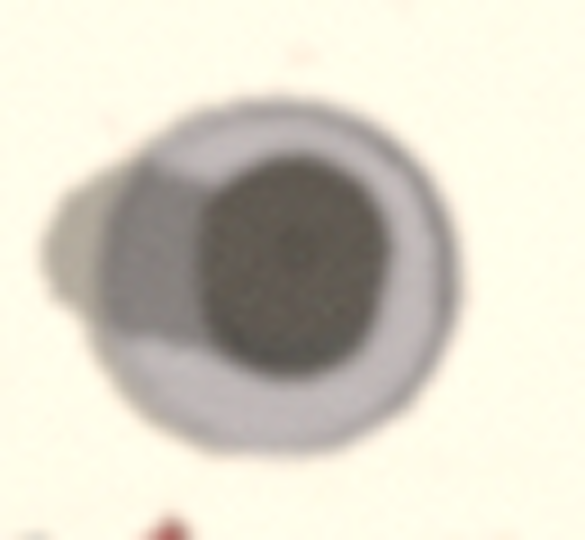

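View pics/c5.png

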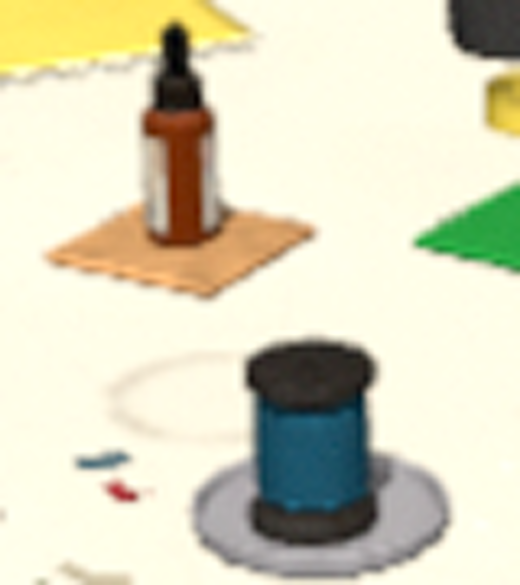

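```bash
cat > meas.py <<'E'
from h import *
from scipy.optimize import least_squares
def fitcirc(P,r=None):
    P=np.asarray(P)
    if r is None:
        f=lambda v:np.hypot(P[:,0]-v[0],P[:,1]-v[1])-v[2]
        s=least_squares(f,[*P.mean(0),.03],loss='soft_l1',f_scale=.001)
    else:
        f=lambda v:np.hypot(P[:,0]-v[0],P[:,1]-v[1])-r
        s=least_squares(f,P.mean(0),loss='soft_l1',f_scale=.001)
    return s.x,np.abs(f(s.x)).mean()
def cont(mask,box,close=5):
    x0,y0,x1,y1=box; w=np.zeros(mask.shape,np.uint8); w[y0:y1,x0:x1]=mask[y0:y1,x0:x1]*255
    if close: w=cv2.morphologyEx(w,cv2.MORPH_CLOSE,np.ones((close,close)))
    cs,_=cv2.findContours(w,cv2.RETR_EXTERNAL,cv2.CHAIN_APPROX_NONE)
    return max(cs,key=cv2.contourArea)
def plane(n,pts,z): return np.array([onplane(n,p,z)[:2] for p in np.reshape(pts,(-1,2))])
E
python3 - <<'E'
from meas import *
T=cv2.imread('pics/top0.png'); T=cv2.GaussianBlur(T,(3,3),0); H=cv2.cvtColor(T,cv2.COLOR_BGR2HSV); V=H[:,:,2]; S=H[:,:,1]
D=T.copy()
# hex
print('shadow hex px',H[236,407],H[240,406],'left hex',H[240,414],H[230,415])
c=cont((S>48),(400,205,465,265),7); h=cv2.convexHull(c)
P=plane('top',h,.01); M=cv2.moments(P.astype(np.float32).reshape(-1,1,2)); print('hex c',M['m10']/M['m00'],M['m01']/M['m00'],'area',M['m00'],'exp',0.866*.09**2*1.0, cv2.minEnclosingCircle(P.astype(np.float32)))
cv2.drawContours(D,[h],-1,(0,255,0),1)
# tray: low saturation
c=cont((S<22),(290,180,355,245),7); h=cv2.convexHull(c)
cv2.drawContours(D,[h],-1,(0,0,255),1)
P=plane('top',c,.009); print('tray',fitcirc(P),fitcirc(P[P[:,1]<0.01]))
# spool top: dark
c=cont((V<68),(295,185,350,235),3); cv2.drawContours(D,[c],-1,(255,0,0),1)
P=plane('top',c,.066); print('spool',fitcirc(P), cv2.minEnclosingCircle(P.astype(np.float32)))
# tin top: low S, bright
c=cont((S<45)&(V>90),(415,215,452,251),3); cv2.drawContours(D,[c],-1,(255,0,0),1)
P=plane('top',c,.04); print('tin',fitcirc(P),cv2.minEnclosingCircle(P.astype(np.float32)))
# small spool
c=cont((S>70),(308,258,340,285),3); cv2.drawContours(D,[c],-1,(255,0,0),1)
print('small',cv2.minEnclosingCircle(plane('top',c,.05).astype(np.float32)))
cv2.imwrite('pics/m2.png',cv2.resize(D[180:300,170:470],None,fx=2.6,fy=2.6,interpolation=cv2.INTER_CUBIC))
E
```

```text
shadow hex px [18 34 89] [ 19  28 126] left hex [15 67 53] [14 70 55]
hex c 0.5077977083292453 -0.25469186168212216 area 0.006716278828441169 exp 0.007014599999999999 ((0.507880449295044, -0.2547231614589691), 0.04991381987929344)
tray (array([ 0.56861603, -0.002075  ,  0.04562244]), np.float64(0.0007543011339592517)) (array([ 0.56859609, -0.0015906 ,  0.04588655]), np.float64(0.0006036121099442175))
spool (array([0.56251938, 0.00110934, 0.02749877]), np.float64(0.003529318712854159)) ((0.5628061890602112, 0.0058204359374940395), 0.03337295725941658)
tin (array([ 0.51566931, -0.25612013,  0.03620467]), np.float64(0.005043489316122895)) ((0.5251515507698059, -0.2542606592178345), 0.04768801108002663)
small ((0.4247438907623291, -0.005664012860506773), 0.016526810824871063)
```

View pics/m2.png

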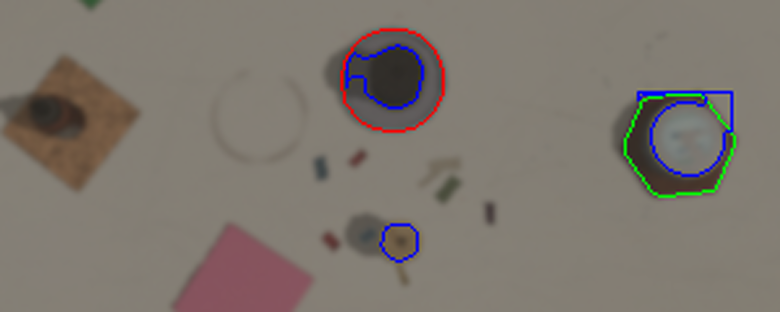

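Run:
```python
from meas import *
T=cv2.imread('pics/top0.png'); H=cv2.cvtColor(cv2.GaussianBlur(T,(3,3),0),cv2.COLOR_BGR2HSV); V=H[:,:,2].astype(int); S=H[:,:,1].astype(int)
D=T.copy()
print('row210',V[210,296:346].tolist()); print('rowtin',V[233,405:456].tolist(), S[233,405:456].tolist())
c=cont((V<56),(300,188,345,235),0); cv2.drawContours(D,[c],-1,(255,0,0),1)
P=plane('top',c,.066); print('spool top',fitcirc(P),fitcirc(P,.024))
m=((V>100)&(S<40)).astype(np.uint8); m=cv2.morphologyEx(m,cv2.MORPH_OPEN,np.ones((5,5)))
yy,xx=np.mgrid[:400,:640]; m[np.hypot(xx-433,yy-233.5)>16.5]=0
c=cont(m>0,(410,210,460,256),3); cv2.drawContours(D,[c],-1,(255,0,0),1)
P=plane('top',c,.04); print('tin top',fitcirc(P),fitcirc(P,.033))
# bottle cap dark in top
c=cont((V<38),(165,205,215,245),0); cv2.drawContours(D,[c],-1,(255,0,0),1); print('bottle dark',cv2.boundingRect(c), cv2.minEnclosingCircle(c))
cv2.imwrite('pics/m3.png',cv2.resize(D[180:300,160:470],None,fx=2.5,fy=2.5,interpolation=cv2.INTER_CUBIC))
Si=cv2.imread('pics/side0.png'); Hs=cv2.cvtColor(Si,cv2.COLOR_BGR2HSV)
for r in (150,158,166,170,174,176,178,180): print(r,Hs[r,298:320].tolist() if r in(166,176,178) else '')
```

```text
row210 [95, 91, 89, 87, 80, 73, 68, 67, 67, 68, 68, 68, 68, 68, 66, 61, 55, 51, 50, 49, 49, 48, 48, 49, 49, 48, 48, 48, 48, 49, 49, 48, 49, 49, 50, 54, 65, 79, 90, 95, 95, 91, 84, 82, 92, 109, 124, 131, 133, 133]
rowtin [112, 99, 91, 86, 78, 68, 59, 55, 54, 54, 54, 54, 55, 62, 78, 98, 112, 118, 119, 121, 126, 128, 127, 124, 121, 119, 119, 120, 121, 121, 122, 123, 124, 127, 129, 130, 130, 128, 125, 122, 123, 124, 119, 107, 89, 79, 83, 97, 114, 126, 130] [30, 31, 31, 33, 36, 45, 56, 65, 71, 71, 66, 47, 28, 21, 23, 26, 23, 22, 17, 11, 8, 12, 12, 14, 15, 9, 9, 17, 21, 21, 23, 21, 14, 12, 10, 10, 10, 8, 8, 10, 17, 21, 26, 41, 60, 84, 80, 58, 40, 32, 29]
spool top (array([ 0.56153119, -0.00337318,  0.02274004]), np.float64(0.0012535649341358704)) (array([ 0.56148637, -0.00349013]), np.float64(0.001592694447027889))
tin top (array([ 0.50973955, -0.25473796,  0.03010084]), np.float64(0.0007849316600904208)) (array([ 0.51072454, -0.25510404]), np.float64(0.002792257108467974))Traceback (most recent call last):
  File "<stdin>", line 12, in <module>
  File "meas.py", line 16, in cont
    return max(cs,key=cv2.contourArea)
ValueError: max() iterable argument is empty
```

Run:
```python
from meas import *
T=cv2.imread('pics/top0.png'); H=cv2.cvtColor(cv2.GaussianBlur(T,(3,3),0),cv2.COLOR_BGR2HSV); V=H[:,:,2].astype(int); S=H[:,:,1].astype(int)
D=T.copy()
c=cont((V<60),(300,188,345,235),0); cv2.drawContours(D,[c],-1,(255,0,0),1)
P=plane('top',c,.066); P=P[P[:,0]>.562]; print('spool upper arc',fitcirc(P,.024),fitcirc(P))
print('spool rect',cv2.boundingRect(c))
c=cont((V<48),(165,205,215,245),0); cv2.drawContours(D,[c],-1,(255,0,0),1); print('bottle dark',cv2.boundingRect(c), cv2.minEnclosingCircle(c))
cv2.imwrite('pics/m3.png',cv2.resize(D[200:250,160:230],None,fx=10,fy=10,interpolation=cv2.INTER_CUBIC))
Si=cv2.imread('pics/side0.png'); Hs=cv2.cvtColor(cv2.GaussianBlur(Si,(3,3),0),cv2.COLOR_BGR2HSV);v=Hs[:,:,2].astype(int)
for r in (150,160,164,168,172,176,177,178,179): print(r,v[r,298:320].tolist())
for z in (.006,.05,.068,.108): print(z,proj('side',(.535,.285,z)).round(1),proj('top',(.535,.285,z)).round(1))
print('col313',v[186:236,328].tolist())
for r in (194,205,212,220): print(r,v[r,312:346].tolist())
```

```text
spool upper arc (array([ 0.56184194, -0.00381355]), np.float64(0.0010654771278854084)) (array([ 0.56486078, -0.00369875,  0.0216343 ]), np.float64(0.0006525426975720957))
spool rect (312, 198, 21, 23)
bottle dark (183, 219, 6, 6) ((185.5, 221.5), 2.9155757427215576)
150 [116, 116, 118, 122, 118, 99, 68, 36, 14, 9, 29, 70, 106, 123, 129, 130, 130, 130, 130, 130, 130, 130]
160 [130, 130, 125, 104, 78, 65, 63, 63, 63, 63, 61, 58, 57, 60, 75, 103, 125, 130, 130, 130, 130, 130]
164 [131, 132, 129, 119, 107, 100, 91, 77, 64, 60, 58, 58, 64, 77, 91, 110, 126, 131, 131, 131, 131, 131]
168 [132, 132, 129, 117, 105, 101, 99, 85, 67, 60, 59, 58, 64, 78, 91, 105, 120, 130, 131, 131, 131, 131]
172 [119, 119, 116, 107, 93, 89, 94, 86, 68, 60, 59, 57, 61, 76, 83, 76, 74, 88, 106, 117, 120, 121]
176 [109, 108, 109, 106, 92, 75, 67, 63, 60, 59, 58, 57, 58, 62, 70, 83, 98, 107, 107, 106, 106, 108]
177 [109, 109, 110, 108, 100, 86, 73, 67, 66, 67, 67, 66, 71, 81, 92, 101, 108, 110, 109, 107, 107, 107]
178 [110, 110, 111, 110, 108, 102, 95, 91, 91, 91, 91, 90, 93, 100, 106, 109, 110, 111, 110, 109, 107,
[... 371 characters left out ...]
 54, 54, 54, 53, 53, 48, 35, 26, 30, 31, 28, 38, 66, 84, 84, 77, 81, 106, 127, 131, 131, 132, 132, 132]
194 [126, 126, 126, 127, 125, 115, 95, 72, 51, 38, 32, 29, 26, 25, 24, 24, 24, 24, 23, 24, 26, 30, 35, 47, 74, 105, 124, 130, 131, 131, 131, 131, 131, 130]
205 [129, 129, 129, 129, 128, 122, 97, 64, 49, 47, 50, 52, 54, 55, 56, 57, 57, 56, 54, 52, 51, 48, 44, 45, 65, 102, 126, 131, 131, 131, 131, 131, 131, 131]
212 [119, 108, 98, 91, 87, 83, 74, 58, 47, 46, 49, 51, 53, 53, 54, 54, 54, 53, 52, 50, 48, 46, 43, 39, 39, 46, 53, 61, 75, 86, 90, 91, 95, 103]
220 [88, 88, 88, 89, 88, 80, 58, 34, 26, 28, 29, 30, 31, 31, 31, 31, 30, 30, 28, 27, 26, 26, 25, 24, 29, 48, 73, 87, 90, 91, 90, 90, 89, 87]
```

View pics/m3.png

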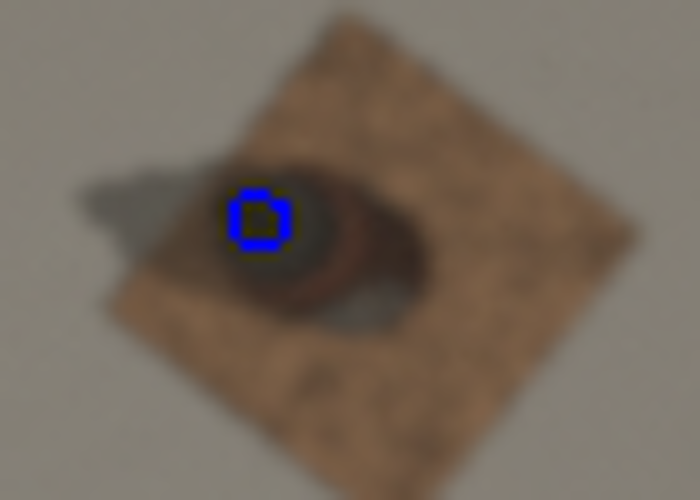

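Run:
```python
from meas import *
for p in [(.565,-.0037,.01),(.565,-.0037,.035),(.565,-.0037,.058),(.565,-.0277,.004),(.565,.0203,.066),(.565,-.0277,.066)]: print('spool',p,proj('side',p).round(1))
for p in [(.565,-.0037,.066)]: print('top',proj('top',p).round(1))
for p in [(.535,.285-.0165,.006),(.535,.285,.108)]: print('bottle',p,proj('side',p).round(1))
# tin in side
Si=cv2.imread('pics/side0.png'); Hs=cv2.cvtColor(cv2.GaussianBlur(Si,(3,3),0),cv2.COLOR_BGR2HSV)
for r in (262,266,270): print(r,Hs[r,286:340,2].tolist())
print('col',Hs[250:300,311,2].tolist(),Hs[250:300,311,1].tolist())
for p in [(.51,-.2547,.04),(.51,-.2877,.04),(.51,-.2217,.04),(.51,-.2877,.01),(.477,-.2547,.03),(.543,-.2547,.03),(.508,-.2547,.01)]: print('tin',p,proj('side',p).round(1))
```

```text
spool (0.565, -0.0037, 0.01) [326.9 217.8]
spool (0.565, -0.0037, 0.035) [326.6 208.2]
spool (0.565, -0.0037, 0.058) [326.4 199.3]
spool (0.565, -0.0277, 0.004) [327.9 224.6]
spool (0.565, 0.0203, 0.066) [325.4 192.2]
spool (0.565, -0.0277, 0.066) [327.2 200.3]
top [321.7 207.7]
bottle (0.535, 0.26849999999999996, 0.006) [308.  178.9]
bottle (0.535, 0.285, 0.108) [306.3 143.4]
262 [130, 130, 130, 130, 130, 129, 126, 120, 114, 112, 112, 111, 111, 113, 114, 116, 117, 117, 115, 114, 114, 113, 113, 112, 112, 111, 111, 113, 120, 128, 131, 131, 129, 127, 124, 121, 116, 113, 113, 113, 113, 117, 124, 129, 130, 130, 130, 130, 127, 123, 123, 124, 125, 127]
266 [130, 130, 130, 130, 130, 128, 119, 109, 108, 112, 114, 114, 114, 114, 113, 113, 114, 114, 115, 116, 117, 119, 123, 127, 128, 125, 119, 115, 117, 122, 126, 126, 124, 121, 117, 114, 115, 114, 112, 104, 92, 89, 103, 118, 124, 127, 129, 129, 129, 130, 130, 130, 130, 130]
270 [128, 127, 121, 111, 98, 82, 70, 72, 83, 92, 98, 105, 110, 113, 115, 116, 116, 116, 116, 116, 115, 116, 115, 115, 115, 115, 116, 116, 116, 116, 115, 114, 113, 112, 109, 104, 98, 92, 86, 80, 70, 58, 44, 46, 55, 73, 103, 124, 129, 129, 129, 129, 129, 129]
col [130, 129, 129, 126, 118, 112, 115, 121, 119, 111, 107, 108, 111, 113, 115, 120, 125, 125, 121, 116, 115, 116, 114, 112, 111, 111, 110, 104, 99, 97, 105, 117, 127, 120, 100, 72, 46, 57, 60, 61, 63, 68, 68, 60, 51, 60, 93, 121, 129, 130] [27, 28, 28, 26, 26, 18, 11, 15, 21, 23, 17, 9, 18, 20, 16, 11, 14, 16, 11, 9, 16, 20, 18, 18, 18, 21, 19, 5, 54, 108, 83, 28, 12, 17, 56, 89, 39, 143, 170, 167, 166, 169, 169, 170, 175, 119, 52, 32, 30, 29]
tin (0.51, -0.2547, 0.04) [309.4 263.8]
tin (0.51, -0.2877, 0.04) [310.4 273.5]
tin (0.51, -0.2217, 0.04) [308.4 254.8]
tin (0.51, -0.2877, 0.01) [311.1 287.5]
tin (0.477, -0.2547, 0.03) [291.9 269.6]
tin (0.543, -0.2547, 0.03) [327.2 267.2]
tin (0.508, -0.2547, 0.01) [308.9 277.6]
```

Both views agree to about 2 mm:

| Thing | x, y (m) |
|---|---|
| Spool | (0.565, -0.003) |
| Tray | (0.5686, -0.002) |
| Mat and bottle | (0.534, 0.285) |
| Tin | (0.511, -0.2545) |
| Hex stand | (0.508, -0.2547) |

The sizes match the text. The clear spot for setting the spool aside is (0.56, -0.13). First move: turn the jaws to lie along world y while heading to the spool.

Call:
send_rows(
  targets=[
    {"wx": -6.4,"dx": 0,"dy": -0.027,"dz": 0.0315,"hand": 1},
    {"wx": -6.4,"dx": 0,"dy": -0.03,"dz": 0.0285,"hand": 1},
    {"wx": -6.4,"dx": 0,"dy": -0.033,"dz": 0.025,"hand": 1},
    {"wx": -6.4,"dx": 0,"dy": -0.036,"dz": 0.021,"hand": 1},
    {"dy": -0.038,"dz": 0.017,"hand": 1},
    {"dy": -0.038,"dz": 0.017,"hand": 1},
    {"dy": -0.038,"dz": 0.017,"hand": 1},
    {"dy": -0.038,"dz": 0.017,"hand": 1},
  ],
  force=40,
)

```text
invalid input at $.targets[0]: expected keys wx, wy, wz, dx, dy, dz, hand
```

Call:
send_rows(
  targets=[
    {"wx": -6.4,"wy": 0,"wz": 0,"dx": 0,"dy": -0.027,"dz": 0.0315,"hand": 1},
    {"wx": -6.4,"wy": 0,"wz": 0,"dx": 0,"dy": -0.03,"dz": 0.0285,"hand": 1},
    {"wx": -6.4,"wy": 0,"wz": 0,"dx": 0,"dy": -0.033,"dz": 0.025,"hand": 1},
    {"wx": -6.4,"wy": 0,"wz": 0,"dx": 0,"dy": -0.036,"dz": 0.021,"hand": 1},
    {"wx": 0,"wy": 0,"wz": 0,"dx": 0,"dy": -0.038,"dz": 0.017,"hand": 1},
    {"wx": 0,"wy": 0,"wz": 0,"dx": 0,"dy": -0.038,"dz": 0.017,"hand": 1},
    {"wx": 0,"wy": 0,"wz": 0,"dx": 0,"dy": -0.038,"dz": 0.017,"hand": 1},
    {"wx": 0,"wy": 0,"wz": 0,"dx": 0,"dy": -0.038,"dz": 0.017,"hand": 1},
  ],
  force=40,
)

```text
time: 0.77
eef_pos: [0.4266, 0.3076, 0.2374]
tcp_rot: [-0.014, 0.71, 0.011, 0.704]
contact_force: [1.4, 0.9, 0.4]
opening: 1.001
```

Call:
send_rows(
  targets=[
    {"wx": 0,"wy": 0,"wz": 0,"dx": 0.008,"dy": -0.036,"dz": 0.0165,"hand": 1},
    {"wx": 0,"wy": 0,"wz": 0,"dx": 0.008,"dy": -0.036,"dz": 0.0165,"hand": 1},
    {"wx": 0,"wy": 0,"wz": 0,"dx": 0.008,"dy": -0.036,"dz": 0.0165,"hand": 1},
    {"wx": 0,"wy": 0,"wz": 0,"dx": 0.008,"dy": -0.036,"dz": 0.0165,"hand": 1},
    {"wx": 0,"wy": 0,"wz": 0,"dx": 0.008,"dy": -0.036,"dz": 0.0165,"hand": 1},
    {"wx": 0,"wy": 0,"wz": 0,"dx": 0.008,"dy": -0.036,"dz": 0.0165,"hand": 1},
    {"wx": 0,"wy": 0,"wz": 0,"dx": 0.008,"dy": -0.036,"dz": 0.0165,"hand": 1},
    {"wx": 0,"wy": 0,"wz": 0,"dx": 0.005,"dy": -0.02,"dz": 0.01,"hand": 1},
  ],
)

```text
time: 1.43
eef_pos: [0.5625, 0.0268, 0.1748]
tcp_rot: [-0.013, 0.709, 0.01, 0.705]
contact_force: [0.2, -0.4, 0.3]
opening: 0.997
```

```bash
cat > st.py <<'E'
import sys
from h import *
from scipy.spatial.transform import Rotation as Ro
s=telemetry.get_state(); R=Ro.from_quat(s['tcp_rot']); M=R.as_matrix()
p=s['eef_pos']
# turn needed to aligned orientation (tool y=+Y, z=+X), in tool frame, deg
tgt=Ro.from_quat([0,2**-.5,0,2**-.5])
e=(R.inv()*tgt).as_rotvec(degrees=True)
print('t',round(s['time'],2),'p',p.round(4),'wfix',e.round(2),'F',s['contact_force'].round(1),'open',round(s['opening'],3),'q',s['qpos'].round(2))
if len(sys.argv)>3:
    d=np.array([float(a) for a in sys.argv[1:4]])-p
    print('world d',d.round(4),'tool d',(M.T@d).round(4))
E
python3 st.py 0.565 -0.003 0.12
```

```text
t 1.43 p [0.5625 0.0268 0.1748] wfix [ 1.88 -0.38  0.25] F [ 0.2 -0.4  0.3] open 0.997 q [-0.13  0.11  1.91 -0.01  1.12 -1.73]
world d [ 0.0025 -0.0298 -0.0548] tool d [ 0.0549 -0.0296  0.0019]
```

Call:
send_rows(
  targets=[
    {"wx": 1.0,"wy": -0.2,"wz": 0.1,"dx": 0.015,"dy": -0.012,"dz": 0.001,"hand": 1},
    {"wx": 0.9,"wy": -0.2,"wz": 0.1,"dx": 0.015,"dy": -0.012,"dz": 0.001,"hand": 1},
    {"wx": 0,"wy": 0,"wz": 0,"dx": 0.015,"dy": -0.006,"dz": 0,"hand": 1},
    {"wx": 0,"wy": 0,"wz": 0,"dx": 0.015,"dy": 0,"dz": 0,"hand": 1},
    {"wx": 0,"wy": 0,"wz": 0,"dx": 0,"dy": 0,"dz": 0,"hand": 1},
  ],
)

```text
time: 1.85
eef_pos: [0.5659, -0.0123, 0.1099]
tcp_rot: [0.004, 0.708, -0.005, 0.706]
contact_force: [-1.0, 0.1, -0.3]
opening: 1.002
```

```bash
python3 st.py 0.565 -0.003 0.028
python3 - <<'E'
from h import *
for n,b in(('side',(270,130,400,240)),('top',(260,140,390,270))):
    im=optics.read_camera(n)[:,:,::-1]; cv2.imwrite(f'pics/{n}1.png',im)
    c=cv2.convertScaleAbs(im[b[1]:b[3],b[0]:b[2]],alpha=1.8); cv2.imwrite(f'pics/{n}1c.png',cv2.resize(c,None,fx=4,fy=4,interpolation=cv2.INTER_CUBIC))
a=cv2.imread('pics/side1c.png');b=cv2.imread('pics/top1c.png')
h=min(a.shape[0],b.shape[0]); 
j=np.hstack([a[:h],b[:h]]); cv2.imwrite('pics/j1.png',cv2.resize(j,(800,int(h*800/j.shape[1]))))
E
```

```text
t 1.85 p [ 0.5659 -0.0123  0.1099] wfix [-0.7  -0.11  0.07] F [-1.   0.1 -0.3] open 1.002 q [-0.2   0.2   1.95 -0.    1.   -1.76]
world d [-0.0009  0.0093 -0.0819] tool d [ 0.0819  0.0094 -0.0009]
```

View pics/j1.png

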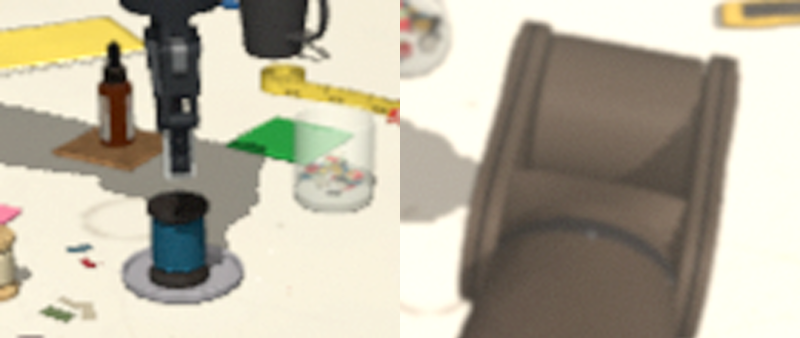

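The side view shows the jaws squarely above the spool: finger at crop column 180, spool at 179. The top view is blocked by the arm. Descending.

Call:
send_rows(
  targets=[
    {"wx": -0.4,"wy": 0,"wz": 0,"dx": 0.008,"dy": 0.005,"dz": 0,"hand": 1},
    {"wx": -0.3,"wy": 0,"wz": 0,"dx": 0.018,"dy": 0.004,"dz": 0,"hand": 1},
    {"wx": 0,"wy": 0,"wz": 0,"dx": 0.02,"dy": 0,"dz": 0,"hand": 1},
    {"wx": 0,"wy": 0,"wz": 0,"dx": 0.018,"dy": 0,"dz": 0,"hand": 1},
    {"wx": 0,"wy": 0,"wz": 0,"dx": 0.012,"dy": 0,"dz": 0,"hand": 1},
    {"wx": 0,"wy": 0,"wz": 0,"dx": 0.004,"dy": 0,"dz": 0,"hand": 1},
    {"wx": 0,"wy": 0,"wz": 0,"dx": 0,"dy": 0,"dz": 0,"hand": 1},
    {"wx": 0,"wy": 0,"wz": 0,"dx": 0,"dy": 0,"dz": 0,"hand": 1},
  ],
)

```text
time: 2.62
eef_pos: [0.5749, 0.0011, 0.0378]
tcp_rot: [-0.005, 0.7, 0.002, 0.714]
contact_force: [0.0, -0.4, 0.3]
opening: 0.997
```

```bash
python3 st.py 0.565 -0.003 0.028
```

```text
t 2.62 p [0.5749 0.0011 0.0378] wfix [0.5  1.13 0.24] F [ 0.  -0.4  0.3] open 0.997 q [-0.17  0.32  1.96 -0.    0.84 -1.75]
world d [-0.0099 -0.0041 -0.0098] tool d [ 0.0096 -0.004  -0.0101]
```

Call:
send_rows(
  targets=[
    {"wx": 0.2,"wy": 0.5,"wz": 0.1,"dx": 0.004,"dy": -0.002,"dz": -0.005,"hand": 1},
    {"wx": 0.2,"wy": 0.4,"wz": 0.1,"dx": 0.003,"dy": -0.001,"dz": -0.004,"hand": 1},
    {"wx": 0,"wy": 0,"wz": 0,"dx": 0.001,"dy": 0,"dz": -0.001,"hand": 1},
    {"wx": 0,"wy": 0,"wz": 0,"dx": 0,"dy": 0,"dz": 0,"hand": 1},
  ],
)

```text
time: 2.95
eef_pos: [0.5663, -0.0025, 0.0323]
tcp_rot: [-0.001, 0.704, -0.0, 0.71]
contact_force: [0.3, -0.4, 0.5]
opening: 0.997
```

```bash
python3 st.py 0.565 -0.003 0.028
```

```text
t 2.95 p [ 0.5663 -0.0025  0.0323] wfix [0.08 0.46 0.09] F [ 0.3 -0.4  0.5] open 0.997 q [-0.18  0.32  1.97  0.    0.84 -1.76]
world d [-0.0013 -0.0005 -0.0043] tool d [ 0.0043 -0.0005 -0.0014]
```

Call:
send_rows(
  targets=[
    {"wx": 0,"wy": 0.2,"wz": 0,"dx": 0.001,"dy": 0,"dz": -0.001,"hand": 0},
    {"wx": 0,"wy": 0,"wz": 0,"dx": 0,"dy": 0,"dz": 0,"hand": 0},
    {"wx": 0,"wy": 0,"wz": 0,"dx": 0,"dy": 0,"dz": 0,"hand": 0},
    {"wx": 0,"wy": 0,"wz": 0,"dx": 0,"dy": 0,"dz": 0,"hand": 0},
    {"wx": 0,"wy": 0,"wz": 0,"dx": 0,"dy": 0,"dz": 0,"hand": 0},
    {"wx": 0,"wy": 0,"wz": 0,"dx": 0,"dy": 0,"dz": 0,"hand": 0},
    {"wx": 0,"wy": 0,"wz": 0,"dx": 0,"dy": 0,"dz": 0,"hand": 0},
    {"wx": 0,"wy": 0,"wz": 0,"dx": 0,"dy": 0,"dz": 0,"hand": 0},
  ],
  force=40,
)

```text
time: 3.62
eef_pos: [0.5662, -0.003, 0.0325]
tcp_rot: [-0.001, 0.705, -0.0, 0.71]
contact_force: [1.0, -1.3, -0.5]
opening: 0.549
```

```bash
python3 st.py 0.56 -0.13 0.14
```

```text
t 3.62 p [ 0.5662 -0.003   0.0325] wfix [0.05 0.39 0.11] F [ 1.  -1.3 -0.5] open 0.549 q [-0.18  0.32  1.97 -0.    0.84 -1.76]
world d [-0.0062 -0.127   0.1075] tool d [-0.1073 -0.1272 -0.0055]
```

The opening of 0.549 is about 47 mm, so the spool is held. Lift it and carry it to the side.

Call:
send_rows(
  targets=[
    {"wx": 0,"wy": 0.2,"wz": 0,"dx": -0.012,"dy": 0,"dz": 0,"hand": 0},
    {"wx": 0,"wy": 0.1,"wz": 0,"dx": -0.02,"dy": 0,"dz": 0,"hand": 0},
    {"wx": 0,"wy": 0,"wz": 0,"dx": -0.015,"dy": -0.012,"dz": -0.001,"hand": 0},
    {"wx": 0,"wy": 0,"wz": 0,"dx": 0,"dy": -0.028,"dz": -0.001,"hand": 0},
    {"wx": 0,"wy": 0,"wz": 0,"dx": 0,"dy": -0.034,"dz": -0.001,"hand": 0},
    {"wx": 0,"wy": 0,"wz": 0,"dx": 0,"dy": -0.028,"dz": -0.001,"hand": 0},
    {"wx": 0,"wy": 0,"wz": 0,"dx": 0,"dy": -0.014,"dz": 0,"hand": 0},
    {"wx": 0,"wy": 0,"wz": 0,"dx": 0,"dy": 0,"dz": 0,"hand": 0},
  ],
)

```text
time: 4.28
eef_pos: [0.561, -0.1216, 0.0806]
tcp_rot: [-0.003, 0.708, 0.001, 0.707]
contact_force: [-0.6, -0.0, -0.3]
opening: 0.555
```

```bash
python3 st.py 0.56 -0.13 0.029
```

```text
t 4.28 p [ 0.561  -0.1216  0.0806] wfix [ 0.34 -0.07  0.14] F [-0.6 -0.  -0.3] open 0.555 q [-0.39  0.26  1.94 -0.    0.94 -1.96]
world d [-0.001  -0.0084 -0.0516] tool d [ 0.0516 -0.0083 -0.001 ]
```

Call:
send_rows(
  targets=[
    {"wx": 0,"wy": 0.1,"wz": 0,"dx": 0.01,"dy": -0.004,"dz": -0.001,"hand": 0},
    {"wx": 0,"wy": 0.1,"wz": 0,"dx": 0.014,"dy": -0.003,"dz": -0.001,"hand": 0},
    {"wx": 0,"wy": 0.1,"wz": 0,"dx": 0.012,"dy": 0,"dz": -0.001,"hand": 0},
    {"wx": 0,"wy": 0.1,"wz": 0,"dx": 0.008,"dy": 0,"dz": 0,"hand": 0},
    {"wx": 0,"wy": 0,"wz": 0,"dx": 0.003,"dy": 0,"dz": 0,"hand": 0},
    {"wx": 0,"wy": 0,"wz": 0,"dx": 0,"dy": 0,"dz": 0,"hand": 0},
  ],
)

```text
time: 4.78
eef_pos: [0.5568, -0.1267, 0.0286]
tcp_rot: [-0.004, 0.711, 0.002, 0.703]
contact_force: [-5.1, -3.2, 17.0]
opening: 0.554
```

```bash
python3 st.py 0.56 -0.13 0.029
```

```text
t 4.78 p [ 0.5568 -0.1267  0.0286] wfix [ 0.5  -0.7   0.12] F [-5.1 -3.2 17. ] open 0.554 q [-0.4   0.34  1.95 -0.01  0.86 -1.97]
world d [ 0.0032 -0.0033  0.0004] tool d [-0.0005 -0.0034  0.0031]
```

Call:
send_rows(
  targets=[
    {"wx": 0,"wy": -0.3,"wz": 0,"dx": -0.0005,"dy": 0,"dz": 0.001,"hand": 0},
    {"wx": 0,"wy": 0,"wz": 0,"dx": 0,"dy": 0,"dz": 0,"hand": 0.7},
    {"wx": 0,"wy": 0,"wz": 0,"dx": 0,"dy": 0,"dz": 0,"hand": 0.9},
    {"wx": 0,"wy": 0,"wz": 0,"dx": 0,"dy": 0,"dz": 0,"hand": 1},
    {"wx": 0,"wy": 0,"wz": 0,"dx": 0,"dy": 0,"dz": 0,"hand": 1},
    {"wx": 0,"wy": 0,"wz": 0,"dx": 0,"dy": 0,"dz": 0,"hand": 1},
  ],
)

```text
time: 5.28
eef_pos: [0.5574, -0.1235, 0.0269]
tcp_rot: [-0.005, 0.711, 0.004, 0.704]
contact_force: [0.6, 1.0, 0.5]
opening: 0.998
```

```bash
python3 st.py 0.535 0.285 0.19
```

```text
t 5.28 p [ 0.5574 -0.1235  0.0269] wfix [ 0.73 -0.57  0.04] F [0.6 1.  0.5] open 0.998 q [-0.39  0.34  1.95 -0.01  0.85 -1.97]
world d [-0.0224  0.4085  0.1631] tool d [-0.1632  0.4087 -0.0187]
```

Call:
send_rows(
  targets=[
    {"wx": 0.2,"wy": -0.1,"wz": 0,"dx": -0.02,"dy": 0,"dz": 0,"hand": 1},
    {"wx": 0.2,"wy": -0.1,"wz": 0,"dx": -0.035,"dy": 0,"dz": 0,"hand": 1},
    {"wx": 0.2,"wy": -0.1,"wz": 0,"dx": -0.035,"dy": 0,"dz": 0,"hand": 1},
    {"wx": 0.1,"wy": -0.1,"wz": 0,"dx": -0.03,"dy": 0.02,"dz": -0.001,"hand": 1},
    {"wx": 0,"wy": 0,"wz": 0,"dx": -0.012,"dy": 0.038,"dz": -0.002,"hand": 1},
    {"wx": 0,"wy": 0,"wz": 0,"dx": 0,"dy": 0.041,"dz": -0.002,"hand": 1},
    {"wx": 0,"wy": 0,"wz": 0,"dx": 0,"dy": 0.041,"dz": -0.002,"hand": 1},
    {"wx": 0,"wy": 0,"wz": 0,"dx": 0,"dy": 0.041,"dz": -0.002,"hand": 1},
  ],
)

```text
time: 5.95
eef_pos: [0.5502, 0.0572, 0.1654]
tcp_rot: [0.005, 0.708, -0.004, 0.706]
contact_force: [0.8, -0.3, -1.1]
opening: 1.0
```

```bash
python3 st.py 0.535 0.285 0.19
```

```text
t 5.95 p [0.5502 0.0572 0.1654] wfix [-0.8  -0.1  -0.08] F [ 0.8 -0.3 -1.1] open 1.0 q [-0.08  0.1   1.95  0.    1.1  -1.64]
world d [-0.0152  0.2278  0.0246] tool d [-0.0243  0.2276 -0.0184]
```

Call:
send_rows(
  targets=[
    {"wx": -0.2,"wy": 0,"wz": 0,"dx": -0.006,"dy": 0.041,"dz": -0.003,"hand": 1},
    {"wx": -0.2,"wy": 0,"wz": 0,"dx": -0.006,"dy": 0.041,"dz": -0.003,"hand": 1},
    {"wx": -0.2,"wy": 0,"wz": 0,"dx": -0.006,"dy": 0.041,"dz": -0.003,"hand": 1},
    {"wx": 0,"wy": 0,"wz": 0,"dx": 0,"dy": 0.041,"dz": -0.003,"hand": 1},
    {"wx": 0,"wy": 0,"wz": 0,"dx": 0,"dy": 0.032,"dz": -0.003,"hand": 1},
    {"wx": 0,"wy": 0,"wz": 0,"dx": 0,"dy": 0.016,"dz": -0.002,"hand": 1},
    {"wx": 0,"wy": 0,"wz": 0,"dx": 0,"dy": 0.003,"dz": 0,"hand": 1},
    {"wx": 0,"wy": 0,"wz": 0,"dx": 0,"dy": 0,"dz": 0,"hand": 1},
  ],
)

```text
time: 6.62
eef_pos: [0.5304, 0.2842, 0.1851]
tcp_rot: [-0.001, 0.707, 0.004, 0.708]
contact_force: [-0.2, 0.4, 0.1]
opening: 0.997
```

```bash
python3 st.py 0.535 0.285 0.052
python3 - <<'E'
from h import *
for n,b in(('side',(210,120,380,290)),('top',(120,130,290,300))):
    im=optics.read_camera(n)[:,:,::-1]; cv2.imwrite(f'pics/{n}2.png',im)
im=cv2.imread('pics/side2.png'); cv2.imwrite('pics/j2.png',cv2.resize(cv2.convertScaleAbs(im[90:240,240:380],alpha=1.9),None,fx=4,fy=4,interpolation=cv2.INTER_CUBIC))
im=cv2.imread('pics/top2.png'); cv2.imwrite('pics/j2t.png',cv2.resize(cv2.convertScaleAbs(im[120:300,140:440],alpha=1.8),None,fx=2.6,fy=2.6,interpolation=cv2.INTER_CUBIC))
E
```

```text
t 6.62 p [0.5304 0.2842 0.1851] wfix [ 0.35  0.07 -0.27] F [-0.2  0.4  0.1] open 0.997 q [ 0.32  0.18  1.82  0.    1.14 -1.26]
world d [ 0.0046  0.0008 -0.1331] tool d [1.331e-01 1.000e-04 4.500e-03]
```

View pics/j2.png

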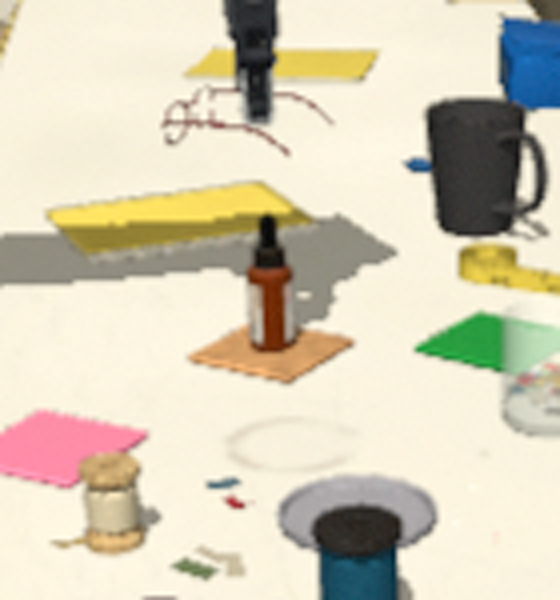

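View pics/j2t.png

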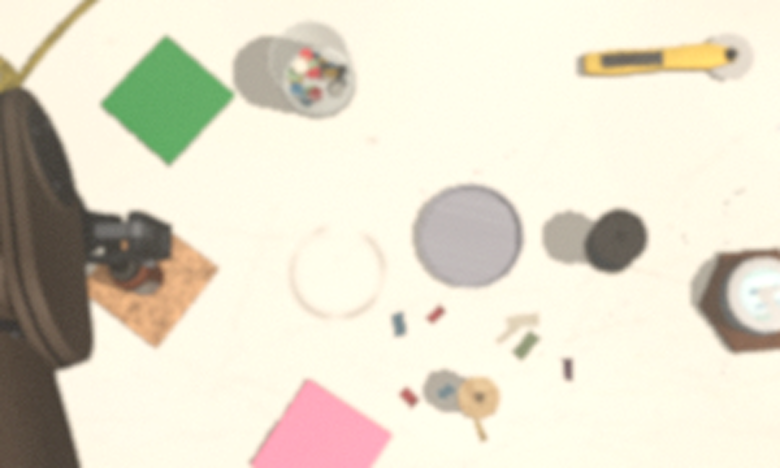

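The spool stands upright on the clear spot (top crop (618,240)) and the tray is empty. The gripper is above the bottle. I'll refine the tray centre and the gripper-to-camera offset before descending.

Run:
```python
from meas import *
T=cv2.imread('pics/top2.png'); H=cv2.cvtColor(cv2.GaussianBlur(T,(3,3),0),cv2.COLOR_BGR2HSV); V=H[:,:,2].astype(int); S=H[:,:,1].astype(int)
c=cont((S<21),(292,182,352,240),5); P=plane('top',c,.009); print('tray',fitcirc(P),fitcirc(P,.048))
c=cont((V<60),(360,190,395,232),0); P=plane('top',c,.062); print('spool aside',fitcirc(P),fitcirc(P[P[:,0]>.555],.024))
Si=cv2.imread('pics/side2.png'); v=cv2.cvtColor(Si,cv2.COLOR_BGR2GRAY)
for r in (112,115,117): print(r,v[r,296:314].tolist())
print('side pred finger',proj('side',(.5304,.284-.047,.19)),proj('side',(.5304,.284-.047,.184)))
```

```text
tray (array([ 0.56881463, -0.00125057,  0.04558384]), np.float64(0.0006691577779391808)) (array([ 0.56882059, -0.00101101]), np.float64(0.002415725328347587))
spool aside (array([ 0.55406828, -0.1231265 ,  0.02195527]), np.float64(0.0018874653387887337)) (array([ 0.55072451, -0.12695032]), np.float64(0.001321291295772149))
112 [89, 86, 71, 49, 65, 61, 22, 14, 17, 17, 34, 58, 107, 128, 128, 128, 129, 128]
115 [128, 128, 129, 124, 108, 72, 25, 25, 26, 24, 27, 56, 107, 128, 129, 128, 128, 119]
117 [128, 128, 128, 116, 100, 80, 44, 24, 22, 19, 25, 55, 97, 122, 128, 128, 128, 128]
side pred finger [304.20672251 119.24971332] [304.30383614 121.44539605]
```

Call:
send_rows(
  targets=[
    {"wx": 0.2,"wy": 0,"wz": -0.1,"dx": 0.01,"dy": 0,"dz": 0.002,"hand": 1},
    {"wx": 0.1,"wy": 0,"wz": -0.1,"dx": 0.018,"dy": 0,"dz": 0.002,"hand": 1},
    {"wx": 0,"wy": 0,"wz": 0,"dx": 0.02,"dy": 0,"dz": 0,"hand": 1},
    {"wx": 0,"wy": 0,"wz": 0,"dx": 0.018,"dy": 0,"dz": -0.001,"hand": 1},
    {"wx": 0,"wy": 0,"wz": 0,"dx": 0.012,"dy": 0,"dz": -0.001,"hand": 1},
    {"wx": 0,"wy": 0,"wz": 0,"dx": 0.004,"dy": 0,"dz": 0,"hand": 1},
    {"wx": 0,"wy": 0,"wz": 0,"dx": 0,"dy": 0,"dz": 0,"hand": 1},
  ],
)

```text
time: 7.3
eef_pos: [0.5365, 0.2726, 0.0973]
tcp_rot: [0.005, 0.706, -0.006, 0.708]
contact_force: [0.8, -0.5, 0.8]
opening: 1.003
```

```bash
python3 st.py 0.535 0.285 0.053
```

```text
t 7.3 p [0.5365 0.2726 0.0973] wfix [-0.91  0.12  0.09] F [ 0.8 -0.5  0.8] open 1.003 q [ 0.3   0.29  1.86 -0.    0.99 -1.25]
world d [-0.0015  0.0124 -0.0443] tool d [ 0.0443  0.0124 -0.0017]
```

Call:
send_rows(
  targets=[
    {"wx": -0.4,"wy": 0,"wz": 0,"dx": 0.004,"dy": 0.006,"dz": 0,"hand": 1},
    {"wx": -0.3,"wy": 0,"wz": 0,"dx": 0.01,"dy": 0.004,"dz": 0,"hand": 1},
    {"wx": 0,"wy": 0,"wz": 0,"dx": 0.012,"dy": 0.001,"dz": 0,"hand": 1},
    {"wx": 0,"wy": 0,"wz": 0,"dx": 0.009,"dy": 0,"dz": 0,"hand": 1},
    {"wx": 0,"wy": 0,"wz": 0,"dx": 0.003,"dy": 0,"dz": 0,"hand": 1},
    {"wx": 0,"wy": 0,"wz": 0,"dx": 0,"dy": 0,"dz": 0,"hand": 1},
  ],
)

```text
time: 7.8
eef_pos: [0.539, 0.2845, 0.058]
tcp_rot: [0.001, 0.705, -0.001, 0.709]
contact_force: [0.2, 0.3, 0.5]
opening: 1.0
```

```bash
python3 st.py 0.535 0.285 0.053
python3 - <<'E'
from meas import *
S0=cv2.imread('pics/side2.png'); H=cv2.cvtColor(cv2.GaussianBlur(S0,(3,3),0),cv2.COLOR_BGR2HSV); h,s,V=[H[:,:,i].astype(int) for i in range(3)]
D=S0.copy()
# mat in side0 : orange
S1=cv2.imread('pics/side0.png'); H1=cv2.cvtColor(cv2.GaussianBlur(S1,(3,3),0),cv2.COLOR_BGR2HSV)
c=cont((H1[:,:,1]>95)&(H1[:,:,2]>50),(284,165,334,188),5); hu=cv2.convexHull(c); P=plane('side',hu,.006).astype(np.float32); print('mat side',cv2.minAreaRect(P),P.min(0),P.max(0))
cv2.drawContours(D,[hu],-1,(0,255,0),1)
c=cont((s<20)&(V<115),(300,200,355,232),3); P=plane('side',c,.009); print('tray side',P.min(0),P.max(0),(P.min(0)+P.max(0))/2)
cv2.drawContours(D,[c],-1,(0,0,255),1)
c=cont((H1[:,:,1]>100)&(H1[:,:,2]<90),(280,255,345,300),7); hu=cv2.convexHull(c); P=plane('side',hu,.005).astype(np.float32); print('hex side',P.min(0),P.max(0),cv2.minEnclosingCircle(P))
cv2.drawContours(D,[hu],-1,(255,0,0),1)
cv2.imwrite('pics/m4.png',cv2.resize(D[130:300,270:370],None,fx=4,fy=3.5,interpolation=cv2.INTER_CUBIC))
E
```

```text
t 7.8 p [0.539  0.2845 0.058 ] wfix [-0.21  0.38  0.01] F [0.2 0.3 0.5] open 1.0 q [ 0.32  0.36  1.86 -0.    0.92 -1.25]
world d [-0.004   0.0005 -0.005 ] tool d [ 0.005   0.0004 -0.0041]
mat side ((0.5449336171150208, 0.305242121219635), (0.15003491938114166, 0.09770974516868591), 63.80091094970703) [0.47705004 0.22645622] [0.5895142  0.38997462]
tray side [ 0.52249304 -0.07294169] [0.61700012 0.04946292] [ 0.56974658 -0.01173939]
hex side [ 0.46475756 -0.30451626] [ 0.5547197  -0.21917796] ((0.5100408792495728, -0.25318631529808044), 0.05158843472599983)
```

View pics/m4.png

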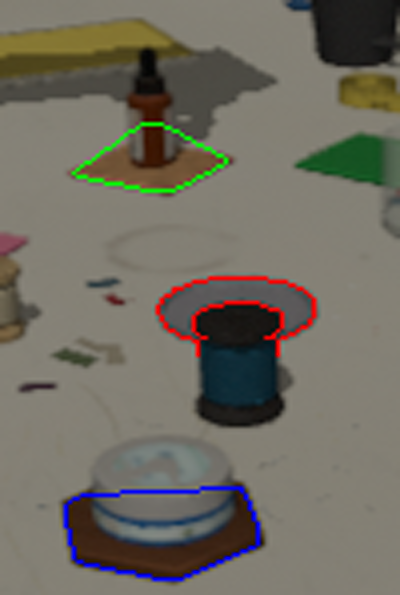

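Call:
send_rows(
  targets=[
    {"wx": 0,"wy": 0.2,"wz": 0,"dx": 0.002,"dy": 0,"dz": -0.003,"hand": 1},
    {"wx": 0,"wy": 0.1,"wz": 0,"dx": 0.002,"dy": 0,"dz": -0.002,"hand": 1},
    {"wx": 0,"wy": 0,"wz": 0,"dx": 0.001,"dy": 0,"dz": 0,"hand": 1},
    {"wx": 0,"wy": 0,"wz": 0,"dx": 0,"dy": 0,"dz": 0,"hand": 1},
  ],
)

```text
time: 8.13
eef_pos: [0.5336, 0.2849, 0.0527]
tcp_rot: [0.001, 0.707, -0.001, 0.708]
contact_force: [1.0, 0.1, -0.3]
opening: 0.999
```

```bash
python3 st.py 0.535 0.285 0.053
python3 - <<'E'
from h import *
im=optics.read_camera('side')[:,:,::-1]; cv2.imwrite('pics/side3.png',im)
cv2.imwrite('pics/j3.png',cv2.resize(cv2.convertScaleAbs(im[90:200,260:360],alpha=1.9),None,fx=5,fy=5,interpolation=cv2.INTER_CUBIC))
E
```

```text
t 8.13 p [0.5336 0.2849 0.0527] wfix [-0.17  0.07  0.  ] F [ 1.   0.1 -0.3] open 0.999 q [ 0.32  0.36  1.87 -0.    0.91 -1.24]
world d [0.0014 0.0001 0.0003] tool d [-0.0003  0.0001  0.0014]
```

View pics/j3.png

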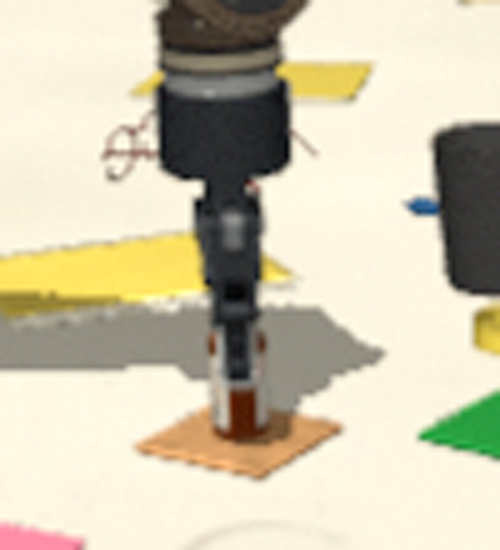

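The finger (crop column 238) is centred on the bottle (240), the bottle stands straight and there is no contact force. Closing.

Call:
send_rows(
  targets=[
    {"wx": 0,"wy": 0,"wz": 0,"dx": 0,"dy": 0,"dz": 0.001,"hand": 0.5},
    {"wx": 0,"wy": 0,"wz": 0,"dx": 0,"dy": 0,"dz": 0,"hand": 0.45},
    {"wx": 0,"wy": 0,"wz": 0,"dx": 0,"dy": 0,"dz": 0,"hand": 0},
    {"wx": 0,"wy": 0,"wz": 0,"dx": 0,"dy": 0,"dz": 0,"hand": 0},
    {"wx": 0,"wy": 0,"wz": 0,"dx": 0,"dy": 0,"dz": 0,"hand": 0},
    {"wx": 0,"wy": 0,"wz": 0,"dx": 0,"dy": 0,"dz": 0,"hand": 0},
    {"wx": 0,"wy": 0,"wz": 0,"dx": 0,"dy": 0,"dz": 0,"hand": 0},
    {"wx": 0,"wy": 0,"wz": 0,"dx": 0,"dy": 0,"dz": 0,"hand": 0},
  ],
  force=40,
)

```text
time: 8.85
eef_pos: [0.5358, 0.2853, 0.0544]
tcp_rot: [0.002, 0.706, -0.001, 0.709]
contact_force: [0.3, 0.6, 0.5]
opening: 0.368
```

```bash
python3 st.py 0.569 -0.002 0.11
```

```text
t 8.85 p [0.5358 0.2853 0.0544] wfix [-0.2   0.24 -0.07] F [0.3 0.6 0.5] open 0.368 q [ 0.32  0.36  1.87 -0.    0.91 -1.24]
world d [ 0.0332 -0.2873  0.0556] tool d [-0.0558 -0.2871  0.0344]
```

Call:
send_rows(
  targets=[
    {"wx": 0,"wy": 0.1,"wz": 0,"dx": -0.012,"dy": 0,"dz": 0,"hand": 0},
    {"wx": 0,"wy": 0.1,"wz": 0,"dx": -0.022,"dy": 0,"dz": 0,"hand": 0},
    {"wx": 0,"wy": 0,"wz": 0,"dx": -0.02,"dy": -0.012,"dz": 0.002,"hand": 0},
    {"wx": 0,"wy": 0,"wz": 0,"dx": -0.006,"dy": -0.026,"dz": 0.004,"hand": 0},
    {"wx": 0,"wy": 0,"wz": 0,"dx": 0,"dy": -0.036,"dz": 0.005,"hand": 0},
    {"wx": 0,"wy": 0,"wz": 0,"dx": 0,"dy": -0.038,"dz": 0.005,"hand": 0},
    {"wx": 0,"wy": 0,"wz": 0,"dx": 0,"dy": -0.038,"dz": 0.005,"hand": 0},
    {"wx": 0,"wy": 0,"wz": 0,"dx": 0,"dy": -0.038,"dz": 0.005,"hand": 0},
  ],
)

```text
time: 9.52
eef_pos: [0.5616, 0.0974, 0.1225]
tcp_rot: [-0.003, 0.706, 0.004, 0.708]
contact_force: [1.0, -0.1, -1.0]
opening: 0.364
```

```bash
python3 st.py 0.569 -0.002 0.11
```

```text
t 9.52 p [0.5616 0.0974 0.1225] wfix [ 0.6   0.18 -0.08] F [ 1.  -0.1 -1. ] open 0.364 q [-0.01  0.19  1.93  0.    1.02 -1.59]
world d [ 0.0074 -0.0994 -0.0125] tool d [ 0.0124 -0.0995  0.0064]
```

Call:
send_rows(
  targets=[
    {"wx": 0.2,"wy": 0,"wz": 0,"dx": 0.002,"dy": -0.032,"dz": 0.003,"hand": 0},
    {"wx": 0.2,"wy": 0,"wz": 0,"dx": 0.004,"dy": -0.028,"dz": 0.003,"hand": 0},
    {"wx": 0.1,"wy": 0,"wz": 0,"dx": 0.004,"dy": -0.018,"dz": 0.001,"hand": 0},
    {"wx": 0,"wy": 0,"wz": 0,"dx": 0.002,"dy": -0.008,"dz": 0,"hand": 0},
    {"wx": 0,"wy": 0,"wz": 0,"dx": 0,"dy": -0.002,"dz": 0,"hand": 0},
    {"wx": 0,"wy": 0,"wz": 0,"dx": 0,"dy": 0,"dz": 0,"hand": 0},
  ],
)

```text
time: 10.02
eef_pos: [0.5713, -0.0024, 0.1163]
tcp_rot: [0.002, 0.704, -0.003, 0.711]
contact_force: [0.4, 0.4, -0.4]
opening: 0.366
```

```bash
python3 st.py 0.569 -0.002 0.0535
```

```text
t 10.02 p [ 0.5713 -0.0024  0.1163] wfix [-0.43  0.58  0.06] F [ 0.4  0.4 -0.4] open 0.366 q [-0.18  0.2   1.94  0.    1.   -1.75]
world d [-0.0023  0.0004 -0.0628] tool d [ 0.0628  0.0004 -0.0029]
```

Call:
send_rows(
  targets=[
    {"wx": -0.2,"wy": 0.3,"wz": 0,"dx": 0.01,"dy": 0,"dz": -0.002,"hand": 0},
    {"wx": -0.1,"wy": 0.2,"wz": 0,"dx": 0.014,"dy": 0,"dz": -0.001,"hand": 0},
    {"wx": 0,"wy": 0.1,"wz": 0,"dx": 0.014,"dy": 0,"dz": -0.001,"hand": 0},
    {"wx": 0,"wy": 0.1,"wz": 0,"dx": 0.01,"dy": 0,"dz": -0.001,"hand": 0},
    {"wx": 0,"wy": 0,"wz": 0,"dx": 0.006,"dy": 0,"dz": 0,"hand": 0},
    {"wx": 0,"wy": 0,"wz": 0,"dx": 0.002,"dy": 0,"dz": 0,"hand": 0},
    {"wx": 0,"wy": 0,"wz": 0,"dx": 0,"dy": 0,"dz": 0,"hand": 0},
  ],
)

```text
time: 10.6
eef_pos: [0.5643, 0.0047, 0.054]
tcp_rot: [-0.002, 0.709, 0.003, 0.705]
contact_force: [-0.4, -0.5, 0.3]
opening: 0.365
```

```bash
python3 st.py 0.569 -0.002 0.0525
```

```text
t 10.6 p [0.5643 0.0047 0.054 ] wfix [ 0.41 -0.36 -0.05] F [-0.4 -0.5  0.3] open 0.365 q [-0.17  0.29  1.97 -0.    0.9  -1.75]
world d [ 0.0047 -0.0067 -0.0015] tool d [ 0.0015 -0.0067  0.0046]
```

Call:
send_rows(
  targets=[
    {"wx": 0.2,"wy": -0.2,"wz": 0,"dx": 0,"dy": -0.003,"dz": 0.002,"hand": 0},
    {"wx": 0.1,"wy": -0.1,"wz": 0,"dx": 0,"dy": -0.003,"dz": 0.002,"hand": 0},
    {"wx": 0,"wy": 0,"wz": 0,"dx": 0,"dy": 0,"dz": 0,"hand": 0},
    {"wx": 0,"wy": 0,"wz": 0,"dx": 0,"dy": 0,"dz": 0,"hand": 0},
  ],
)

```text
time: 10.93
eef_pos: [0.5696, -0.0014, 0.0547]
tcp_rot: [-0.001, 0.707, 0.001, 0.707]
contact_force: [-0.3, 0.4, -0.9]
opening: 0.366
```

```bash
python3 st.py 0.569 -0.002 0.0525;  python3 - <<'E'
from h import *
im=optics.read_camera('side')[:,:,::-1]; cv2.imwrite('pics/side4.png',im)
cv2.imwrite('pics/j4.png',cv2.resize(cv2.convertScaleAbs(im[130:250,270:390],alpha=1.9),None,fx=5,fy=5,interpolation=cv2.INTER_CUBIC))
E
```

```text
t 10.93 p [ 0.5696 -0.0014  0.0547] wfix [ 0.13  0.05 -0.03] F [-0.3  0.4 -0.9] open 0.366 q [-0.18  0.29  1.96  0.    0.89 -1.75]
world d [-0.0006 -0.0006 -0.0022] tool d [ 0.0022 -0.0006 -0.0006]
```

View pics/j4.png

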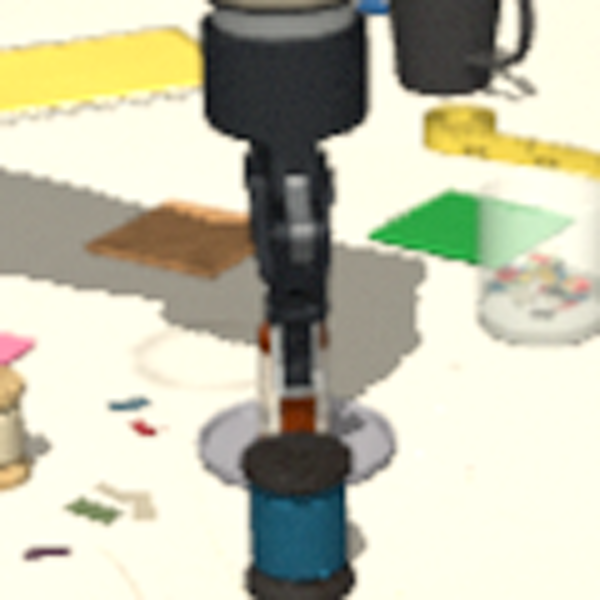

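The bottle is over the tray centre (crop column 295 against 297), straight and still held. Lower the last 2 mm and open.

Call:
send_rows(
  targets=[
    {"wx": 0,"wy": 0,"wz": 0,"dx": 0.0015,"dy": 0,"dz": 0,"hand": 0},
    {"wx": 0,"wy": 0,"wz": 0,"dx": 0.001,"dy": 0,"dz": 0,"hand": 0},
    {"wx": 0,"wy": 0,"wz": 0,"dx": 0,"dy": 0,"dz": 0,"hand": 0},
    {"wx": 0,"wy": 0,"wz": 0,"dx": 0,"dy": 0,"dz": 0,"hand": 0.45},
    {"wx": 0,"wy": 0,"wz": 0,"dx": 0,"dy": 0,"dz": 0,"hand": 0.7},
    {"wx": 0,"wy": 0,"wz": 0,"dx": 0,"dy": 0,"dz": 0,"hand": 1},
    {"wx": 0,"wy": 0,"wz": 0,"dx": 0,"dy": 0,"dz": 0,"hand": 1},
    {"wx": 0,"wy": 0,"wz": 0,"dx": 0,"dy": 0,"dz": 0,"hand": 1},
  ],
)

```text
time: 11.65
eef_pos: [0.5713, -0.002, 0.0543]
tcp_rot: [-0.001, 0.705, 0.001, 0.709]
contact_force: [0.2, -0.9, -0.3]
opening: 0.985
```

```bash
python3 st.py 0.511 -0.2545 0.15
```

```text
t 11.65 p [ 0.5713 -0.002   0.0543] wfix [0.1  0.32 0.02] F [ 0.2 -0.9 -0.3] open 0.985 q [-0.18  0.29  1.96  0.    0.89 -1.75]
world d [-0.0603 -0.2525  0.0957] tool d [-0.0959 -0.2524 -0.0603]
```

Call:
send_rows(
  targets=[
    {"wx": 0,"wy": 0.1,"wz": 0,"dx": -0.012,"dy": 0,"dz": 0,"hand": 1},
    {"wx": 0,"wy": 0.1,"wz": 0,"dx": -0.025,"dy": 0,"dz": 0,"hand": 1},
    {"wx": 0,"wy": 0,"wz": 0,"dx": -0.03,"dy": 0,"dz": 0,"hand": 1},
    {"wx": 0,"wy": 0,"wz": 0,"dx": -0.025,"dy": 0,"dz": 0,"hand": 1},
    {"wx": 0,"wy": 0,"wz": 0,"dx": -0.01,"dy": -0.018,"dz": -0.004,"hand": 1},
    {"wx": 0,"wy": 0,"wz": 0,"dx": 0,"dy": -0.036,"dz": -0.009,"hand": 1},
    {"wx": 0,"wy": 0,"wz": 0,"dx": 0,"dy": -0.038,"dz": -0.01,"hand": 1},
    {"wx": 0,"wy": 0,"wz": 0,"dx": 0,"dy": -0.038,"dz": -0.01,"hand": 1},
  ],
)

```text
time: 12.32
eef_pos: [0.5398, -0.1299, 0.1684]
tcp_rot: [-0.006, 0.705, 0.005, 0.709]
contact_force: [0.9, -0.3, -0.8]
opening: 0.997
```

```bash
python3 st.py 0.511 -0.2545 0.1
```

```text
t 12.32 p [ 0.5398 -0.1299  0.1684] wfix [0.83 0.37 0.08] F [ 0.9 -0.3 -0.8] open 0.997 q [-0.42  0.1   1.94  0.    1.09 -2.01]
world d [-0.0288 -0.1246 -0.0684] tool d [ 0.0684 -0.1241 -0.0311]
```

Call:
send_rows(
  targets=[
    {"wx": 0.3,"wy": 0.1,"wz": 0,"dx": 0,"dy": -0.036,"dz": -0.008,"hand": 1},
    {"wx": 0.2,"wy": 0.1,"wz": 0,"dx": 0.005,"dy": -0.034,"dz": -0.008,"hand": 1},
    {"wx": 0.2,"wy": 0.1,"wz": 0,"dx": 0.012,"dy": -0.026,"dz": -0.007,"hand": 1},
    {"wx": 0,"wy": 0,"wz": 0,"dx": 0.015,"dy": -0.014,"dz": -0.004,"hand": 1},
    {"wx": 0,"wy": 0,"wz": 0,"dx": 0.015,"dy": -0.004,"dz": -0.001,"hand": 1},
    {"wx": 0,"wy": 0,"wz": 0,"dx": 0.008,"dy": 0,"dz": 0,"hand": 1},
    {"wx": 0,"wy": 0,"wz": 0,"dx": 0,"dy": 0,"dz": 0,"hand": 1},
    {"wx": 0,"wy": 0,"wz": 0,"dx": 0,"dy": 0,"dz": 0,"hand": 1},
  ],
)

```text
time: 12.98
eef_pos: [0.5124, -0.2597, 0.1243]
tcp_rot: [-0.002, 0.702, -0.007, 0.712]
contact_force: [-0.3, -0.6, -0.0]
opening: 1.002
```

```bash
python3 st.py 0.511 -0.2545 0.023
python3 - <<'E'
from h import *
im=optics.read_camera('side')[:,:,::-1]; cv2.imwrite('pics/side5.png',im)
im2=optics.read_camera('top')[:,:,::-1]; cv2.imwrite('pics/top5.png',im2)
a=cv2.resize(cv2.convertScaleAbs(im[170:310,260:400],alpha=1.9),None,fx=2.8,fy=2.8,interpolation=cv2.INTER_CUBIC)
b=cv2.resize(cv2.convertScaleAbs(im2[150:290,290:430],alpha=1.9),None,fx=2.8,fy=2.8,interpolation=cv2.INTER_CUBIC)
cv2.imwrite('pics/j5.png',np.hstack([a,b]))
E
```

```text
t 12.98 p [ 0.5124 -0.2597  0.1243] wfix [-0.41  0.83  0.72] F [-0.3 -0.6 -0. ] open 1.002 q [-0.64  0.19  1.93 -0.    1.   -2.21]
world d [-0.0014  0.0052 -0.1013] tool d [ 0.1012  0.0064 -0.003 ]
```

View pics/j5.png

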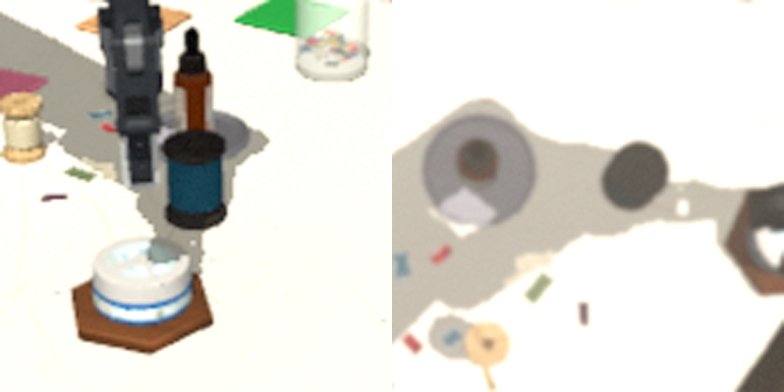

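The bottle stands upright in the tray. Top crop: cap at (478,158), tray centre at (480,168), which fits a centred bottle leaning away in perspective. Now down towards the tin, stopping above it to correct.

Call:
send_rows(
  targets=[
    {"wx": -0.2,"wy": 0.3,"wz": 0.3,"dx": 0.01,"dy": 0.003,"dz": -0.001,"hand": 1},
    {"wx": -0.1,"wy": 0.3,"wz": 0.2,"dx": 0.015,"dy": 0.003,"dz": -0.001,"hand": 1},
    {"wx": 0,"wy": 0.1,"wz": 0.1,"dx": 0.015,"dy": 0,"dz": 0,"hand": 1},
    {"wx": 0,"wy": 0.1,"wz": 0,"dx": 0.01,"dy": 0,"dz": 0,"hand": 1},
    {"wx": 0,"wy": 0,"wz": 0,"dx": 0.004,"dy": 0,"dz": 0,"hand": 1},
    {"wx": 0,"wy": 0,"wz": 0,"dx": 0,"dy": 0,"dz": 0,"hand": 1},
    {"wx": 0,"wy": 0,"wz": 0,"dx": 0,"dy": 0,"dz": 0,"hand": 1},
  ],
)

```text
time: 13.67
eef_pos: [0.5131, -0.2495, 0.0674]
tcp_rot: [-0.003, 0.706, 0.001, 0.708]
contact_force: [0.1, -0.2, -0.3]
opening: 1.0
```

```bash
python3 st.py 0.511 -0.2545 0.023
```

```text
t 13.67 p [ 0.5131 -0.2495  0.0674] wfix [0.32 0.11 0.14] F [ 0.1 -0.2 -0.3] open 1.0 q [-0.63  0.27  1.95 -0.    0.91 -2.21]
world d [-0.0021 -0.005  -0.0444] tool d [ 0.0444 -0.0048 -0.0022]
```

Call:
send_rows(
  targets=[
    {"wx": 0.1,"wy": 0,"wz": 0.1,"dx": 0,"dy": -0.003,"dz": -0.001,"hand": 1},
    {"wx": 0.1,"wy": 0,"wz": 0,"dx": 0.004,"dy": -0.002,"dz": -0.001,"hand": 1},
    {"wx": 0,"wy": 0,"wz": 0,"dx": 0.009,"dy": 0,"dz": 0,"hand": 1},
    {"wx": 0,"wy": 0.1,"wz": 0,"dx": 0.01,"dy": 0,"dz": 0,"hand": 1},
    {"wx": 0,"wy": 0,"wz": 0,"dx": 0.009,"dy": 0,"dz": 0,"hand": 1},
    {"wx": 0,"wy": 0,"wz": 0,"dx": 0.005,"dy": 0,"dz": 0,"hand": 1},
    {"wx": 0,"wy": 0,"wz": 0,"dx": 0.002,"dy": 0,"dz": 0,"hand": 1},
    {"wx": 0,"wy": 0,"wz": 0,"dx": 0,"dy": 0,"dz": 0,"hand": 1},
  ],
)

```text
time: 14.33
eef_pos: [0.5117, -0.2561, 0.0257]
tcp_rot: [-0.001, 0.706, -0.0, 0.708]
contact_force: [-0.1, 0.9, 0.8]
opening: 0.997
```

```bash
python3 st.py 0.511 -0.2545 0.023
```

```text
t 14.33 p [ 0.5117 -0.2561  0.0257] wfix [0.07 0.12 0.13] F [-0.1  0.9  0.8] open 0.997 q [-0.64  0.34  1.96 -0.    0.84 -2.21]
world d [-0.0007  0.0016 -0.0027] tool d [ 0.0027  0.0016 -0.0007]
```

Call:
send_rows(
  targets=[
    {"wx": 0,"wy": 0,"wz": 0,"dx": 0.002,"dy": 0.001,"dz": -0.0005,"hand": 1},
    {"wx": 0,"wy": 0,"wz": 0,"dx": 0.0015,"dy": 0,"dz": 0,"hand": 0.85},
    {"wx": 0,"wy": 0,"wz": 0,"dx": 0,"dy": 0,"dz": 0,"hand": 0.8},
    {"wx": 0,"wy": 0,"wz": 0,"dx": 0,"dy": 0,"dz": 0,"hand": 0.5},
    {"wx": 0,"wy": 0,"wz": 0,"dx": 0,"dy": 0,"dz": 0,"hand": 0.3},
    {"wx": 0,"wy": 0,"wz": 0,"dx": 0,"dy": 0,"dz": 0,"hand": 0},
    {"wx": 0,"wy": 0,"wz": 0,"dx": 0,"dy": 0,"dz": 0,"hand": 0},
    {"wx": 0,"wy": 0,"wz": 0,"dx": 0,"dy": 0,"dz": 0,"hand": 0},
  ],
  force=50,
)

```text
time: 15.0
eef_pos: [0.5121, -0.2553, 0.023]
tcp_rot: [-0.002, 0.706, -0.001, 0.709]
contact_force: [-0.5, 0.2, -2.2]
opening: 0.752
```

```bash
python3 st.py 0.534 0.285 0.2
```

```text
t 15.0 p [ 0.5121 -0.2553  0.023 ] wfix [0.09 0.23 0.2 ] F [-0.5  0.2 -2.2] open 0.752 q [-0.64  0.35  1.96 -0.    0.83 -2.21]
world d [0.0219 0.5403 0.177 ] tool d [-0.1788  0.5397  0.0235]
```

Call:
send_rows(
  targets=[
    {"wx": 0,"wy": 0.1,"wz": 0.1,"dx": -0.012,"dy": 0,"dz": 0,"hand": 0},
    {"wx": 0,"wy": 0.1,"wz": 0,"dx": -0.025,"dy": 0,"dz": 0,"hand": 0},
    {"wx": 0,"wy": 0,"wz": 0,"dx": -0.035,"dy": 0,"dz": 0,"hand": 0},
    {"wx": 0,"wy": 0,"wz": 0,"dx": -0.035,"dy": 0,"dz": 0,"hand": 0},
    {"wx": 0,"wy": 0,"wz": 0,"dx": -0.03,"dy": 0.01,"dz": 0,"hand": 0},
    {"wx": 0,"wy": 0,"wz": 0,"dx": -0.02,"dy": 0.025,"dz": 0,"hand": 0},
    {"wx": 0,"wy": 0,"wz": 0,"dx": -0.005,"dy": 0.036,"dz": 0.002,"hand": 0},
    {"wx": 0,"wy": 0,"wz": 0,"dx": 0,"dy": 0.04,"dz": 0.002,"hand": 0},
  ],
)

```text
time: 15.67
eef_pos: [0.5155, -0.1468, 0.1979]
tcp_rot: [0.003, 0.707, -0.004, 0.708]
contact_force: [1.2, 0.4, -0.8]
opening: 0.754
```

```bash
python3 st.py 0.534 0.285 0.18
```

```text
t 15.67 p [ 0.5155 -0.1468  0.1979] wfix [-0.52  0.08  0.1 ] F [ 1.2  0.4 -0.8] open 0.754 q [-0.47  0.02  1.96 -0.    1.15 -2.03]
world d [ 0.0185  0.4318 -0.0179] tool d [0.0171 0.432  0.0146]
```

Call:
send_rows(
  targets=[
    {"wx": -0.2,"wy": 0,"wz": 0,"dx": 0,"dy": 0.04,"dz": 0.001,"hand": 0},
    {"wx": -0.1,"wy": 0,"wz": 0,"dx": 0,"dy": 0.04,"dz": 0.001,"hand": 0},
    {"wx": -0.1,"wy": 0,"wz": 0,"dx": 0,"dy": 0.04,"dz": 0.001,"hand": 0},
    {"wx": 0,"wy": 0,"wz": 0,"dx": 0,"dy": 0.04,"dz": 0.001,"hand": 0},
    {"wx": 0,"wy": 0,"wz": 0,"dx": 0,"dy": 0.04,"dz": 0.001,"hand": 0},
    {"wx": 0,"wy": 0,"wz": 0,"dx": 0,"dy": 0.04,"dz": 0.001,"hand": 0},
    {"wx": 0,"wy": 0,"wz": 0,"dx": 0.005,"dy": 0.04,"dz": 0.001,"hand": 0},
    {"wx": 0,"wy": 0,"wz": 0,"dx": 0.005,"dy": 0.04,"dz": 0.001,"hand": 0},
  ],
)

```text
time: 16.33
eef_pos: [0.5256, 0.1851, 0.201]
tcp_rot: [0.001, 0.699, -0.004, 0.715]
contact_force: [0.1, -0.4, -0.6]
opening: 0.754
```

```bash
python3 st.py 0.534 0.285 0.12
```

```text
t 16.33 p [0.5256 0.1851 0.201 ] wfix [-0.37  1.23  0.27] F [ 0.1 -0.4 -0.6] open 0.754 q [ 0.16  0.06  1.92 -0.01  1.14 -1.4 ]
world d [ 0.0084  0.0999 -0.081 ] tool d [0.0807 0.1003 0.006 ]
```

Call:
send_rows(
  targets=[
    {"wx": -0.1,"wy": 0.3,"wz": 0.1,"dx": 0.005,"dy": 0.034,"dz": 0.001,"hand": 0},
    {"wx": -0.1,"wy": 0.3,"wz": 0.1,"dx": 0.01,"dy": 0.028,"dz": 0.001,"hand": 0},
    {"wx": 0,"wy": 0.3,"wz": 0,"dx": 0.015,"dy": 0.018,"dz": 0.001,"hand": 0},
    {"wx": 0,"wy": 0.2,"wz": 0,"dx": 0.018,"dy": 0.008,"dz": 0.001,"hand": 0},
    {"wx": 0,"wy": 0,"wz": 0,"dx": 0.018,"dy": 0.002,"dz": 0,"hand": 0},
    {"wx": 0,"wy": 0,"wz": 0,"dx": 0.012,"dy": 0,"dz": 0,"hand": 0},
    {"wx": 0,"wy": 0,"wz": 0,"dx": 0.004,"dy": 0,"dz": 0,"hand": 0},
    {"wx": 0,"wy": 0,"wz": 0,"dx": 0,"dy": 0,"dz": 0,"hand": 0},
  ],
)

```text
time: 17.0
eef_pos: [0.5292, 0.2902, 0.1237]
tcp_rot: [-0.002, 0.704, 0.005, 0.711]
contact_force: [-0.1, 0.1, -0.4]
opening: 0.754
```

```bash
python3 st.py 0.534 0.285 0.021
```

```text
t 17.0 p [0.5292 0.2902 0.1237] wfix [ 0.58  0.56 -0.22] F [-0.1  0.1 -0.4] open 0.754 q [ 0.33  0.25  1.85  0.    1.02 -1.25]
world d [ 0.0048 -0.0052 -0.1027] tool d [ 0.1027 -0.0057  0.0037]
```

Call:
send_rows(
  targets=[
    {"wx": 0.2,"wy": 0.2,"wz": -0.1,"dx": 0.012,"dy": -0.003,"dz": 0.002,"hand": 0},
    {"wx": 0.2,"wy": 0.2,"wz": -0.1,"dx": 0.018,"dy": -0.002,"dz": 0.001,"hand": 0},
    {"wx": 0.1,"wy": 0.1,"wz": 0,"dx": 0.02,"dy": 0,"dz": 0,"hand": 0},
    {"wx": 0,"wy": 0.1,"wz": 0,"dx": 0.016,"dy": 0,"dz": 0,"hand": 0},
    {"wx": 0,"wy": 0,"wz": 0,"dx": 0.01,"dy": 0,"dz": 0,"hand": 0},
    {"wx": 0,"wy": 0,"wz": 0,"dx": 0.004,"dy": 0,"dz": 0,"hand": 0},
    {"wx": 0,"wy": 0,"wz": 0,"dx": 0,"dy": 0,"dz": 0,"hand": 0},
    {"wx": 0,"wy": 0,"wz": 0,"dx": 0,"dy": 0,"dz": 0,"hand": 0},
  ],
)

```text
time: 17.67
eef_pos: [0.5393, 0.2814, 0.0462]
tcp_rot: [0.003, 0.703, -0.001, 0.711]
contact_force: [0.0, -0.4, -0.5]
opening: 0.751
```

```bash
python3 st.py 0.534 0.285 0.021;  python3 - <<'E'
from h import *
im=optics.read_camera('side')[:,:,::-1]; cv2.imwrite('pics/side6.png',im)
cv2.imwrite('pics/j6.png',cv2.resize(cv2.convertScaleAbs(im[110:210,250:370],alpha=1.9),None,fx=5,fy=5,interpolation=cv2.INTER_CUBIC))
E
```

```text
t 17.67 p [0.5393 0.2814 0.0462] wfix [-0.34  0.6  -0.16] F [ 0.  -0.4 -0.5] open 0.751 q [ 0.31  0.37  1.87 -0.    0.89 -1.25]
world d [-0.0053  0.0036 -0.0252] tool d [ 0.0251  0.0035 -0.0056]
```

View pics/j6.png

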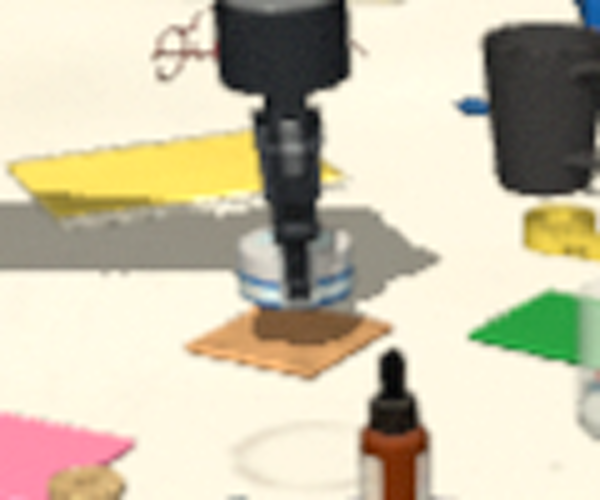

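The tin is level in the jaws (crop column 296) just above the mat (centre column 290), so it needs about 4 to 5 mm in -x, as the state also says. Correct and lower.

Call:
send_rows(
  targets=[
    {"wx": -0.1,"wy": 0.3,"wz": -0.1,"dx": 0.003,"dy": 0.002,"dz": -0.003,"hand": 0},
    {"wx": -0.1,"wy": 0.2,"wz": 0,"dx": 0.006,"dy": 0.001,"dz": -0.002,"hand": 0},
    {"wx": 0,"wy": 0,"wz": 0,"dx": 0.006,"dy": 0,"dz": -0.001,"hand": 0},
    {"wx": 0,"wy": 0,"wz": 0,"dx": 0.004,"dy": 0,"dz": 0,"hand": 0},
    {"wx": 0,"wy": 0,"wz": 0,"dx": 0.001,"dy": 0,"dz": 0,"hand": 0},
    {"wx": 0,"wy": 0,"wz": 0,"dx": 0,"dy": 0,"dz": 0,"hand": 0},
  ],
)

```text
time: 18.22
eef_pos: [0.535, 0.286, 0.0281]
tcp_rot: [0.002, 0.704, 0.001, 0.71]
contact_force: [0.1, -0.1, -1.1]
opening: 0.752
```

```bash
python3 st.py 0.534 0.285 0.019
```

```text
t 18.22 p [0.535  0.286  0.0281] wfix [-0.08  0.43 -0.18] F [ 0.1 -0.1 -1.1] open 0.752 q [ 0.32  0.4   1.87  0.    0.86 -1.25]
world d [-0.001  -0.001  -0.0091] tool d [ 0.0091 -0.0011 -0.0011]
```

Call:
send_rows(
  targets=[
    {"wx": 0,"wy": 0.2,"wz": -0.1,"dx": 0.003,"dy": -0.0005,"dz": -0.001,"hand": 0},
    {"wx": 0,"wy": 0.1,"wz": 0,"dx": 0.003,"dy": 0,"dz": 0,"hand": 0},
    {"wx": 0,"wy": 0,"wz": 0,"dx": 0.002,"dy": 0,"dz": 0,"hand": 0},
    {"wx": 0,"wy": 0,"wz": 0,"dx": 0.001,"dy": 0,"dz": 0,"hand": 0},
    {"wx": 0,"wy": 0,"wz": 0,"dx": 0,"dy": 0,"dz": 0,"hand": 0},
  ],
)

```text
time: 18.63
eef_pos: [0.5341, 0.2856, 0.0181]
tcp_rot: [0.001, 0.706, -0.0, 0.708]
contact_force: [0.3, 0.8, -0.2]
opening: 0.754
```

```bash
python3 st.py 0.534 0.285 0.019
```

```text
t 18.63 p [0.5341 0.2856 0.0181] wfix [-0.07  0.1  -0.06] F [ 0.3  0.8 -0.2] open 0.754 q [ 0.32  0.42  1.87  0.    0.85 -1.25]
world d [-0.0001 -0.0006  0.0009] tool d [-0.0009 -0.0006 -0.    ]
```

Call:
send_rows(
  targets=[
    {"wx": 0,"wy": 0,"wz": 0,"dx": 0.0015,"dy": 0,"dz": 0,"hand": 0},
    {"wx": 0,"wy": 0,"wz": 0,"dx": 0,"dy": 0,"dz": 0,"hand": 0},
    {"wx": 0,"wy": 0,"wz": 0,"dx": 0,"dy": 0,"dz": 0,"hand": 0.82},
    {"wx": 0,"wy": 0,"wz": 0,"dx": 0,"dy": 0,"dz": 0,"hand": 0.9},
    {"wx": 0,"wy": 0,"wz": 0,"dx": 0,"dy": 0,"dz": 0,"hand": 1},
    {"wx": 0,"wy": 0,"wz": 0,"dx": 0,"dy": 0,"dz": 0,"hand": 1},
    {"wx": 0,"wy": 0,"wz": 0,"dx": 0,"dy": 0,"dz": 0,"hand": 1},
  ],
)

```text
time: 19.22
eef_pos: [0.5354, 0.286, 0.0195]
tcp_rot: [0.001, 0.706, 0.0, 0.708]
contact_force: [-0.6, -0.0, -0.4]
opening: 1.003
```

```bash
python3 st.py 0.557 -0.126 0.18
```

```text
t 19.22 p [0.5354 0.286  0.0195] wfix [-0.07  0.19 -0.08] F [-0.6 -0.  -0.4] open 1.003 q [ 0.32  0.42  1.87  0.    0.85 -1.25]
world d [ 0.0216 -0.412   0.1605] tool d [-0.161  -0.4117  0.0226]
```

Call:
send_rows(
  targets=[
    {"wx": 0,"wy": 0.1,"wz": 0,"dx": -0.012,"dy": 0,"dz": 0,"hand": 1},
    {"wx": 0,"wy": 0,"wz": 0,"dx": -0.03,"dy": 0,"dz": 0,"hand": 1},
    {"wx": 0,"wy": 0,"wz": 0,"dx": -0.035,"dy": 0,"dz": 0,"hand": 1},
    {"wx": 0,"wy": 0,"wz": 0,"dx": -0.035,"dy": -0.01,"dz": 0,"hand": 1},
    {"wx": 0,"wy": 0,"wz": 0,"dx": -0.028,"dy": -0.025,"dz": 0.001,"hand": 1},
    {"wx": 0,"wy": 0,"wz": 0,"dx": -0.01,"dy": -0.038,"dz": 0.002,"hand": 1},
    {"wx": 0,"wy": 0,"wz": 0,"dx": 0,"dy": -0.041,"dz": 0.002,"hand": 1},
    {"wx": 0,"wy": 0,"wz": 0,"dx": 0,"dy": -0.041,"dz": 0.002,"hand": 1},
  ],
)

```text
time: 19.88
eef_pos: [0.5417, 0.1321, 0.1817]
tcp_rot: [-0.004, 0.706, 0.004, 0.708]
contact_force: [1.4, 0.1, 0.0]
opening: 1.0
```

```bash
python3 st.py 0.557 -0.126 0.18
```

```text
t 19.88 p [0.5417 0.1321 0.1817] wfix [ 0.66  0.21 -0.03] F [1.4 0.1 0. ] open 1.0 q [ 0.06  0.09  1.93  0.    1.12 -1.53]
world d [ 0.0153 -0.2581 -0.0017] tool d [ 0.0017 -0.2582  0.0123]
```

Call:
send_rows(
  targets=[
    {"wx": 0.2,"wy": 0,"wz": 0,"dx": 0,"dy": -0.041,"dz": 0.002,"hand": 1},
    {"wx": 0.2,"wy": 0,"wz": 0,"dx": 0,"dy": -0.041,"dz": 0.002,"hand": 1},
    {"wx": 0.1,"wy": 0,"wz": 0,"dx": 0,"dy": -0.041,"dz": 0.002,"hand": 1},
    {"wx": 0,"wy": 0,"wz": 0,"dx": 0,"dy": -0.041,"dz": 0.002,"hand": 1},
    {"wx": 0,"wy": 0,"wz": 0,"dx": 0,"dy": -0.04,"dz": 0.002,"hand": 1},
    {"wx": 0,"wy": 0,"wz": 0,"dx": 0.005,"dy": -0.028,"dz": 0.001,"hand": 1},
    {"wx": 0,"wy": 0,"wz": 0,"dx": 0.008,"dy": -0.012,"dz": 0,"hand": 1},
    {"wx": 0,"wy": 0,"wz": 0,"dx": 0.008,"dy": 0,"dz": 0,"hand": 1},
  ],
)

```text
time: 20.55
eef_pos: [0.5563, -0.1276, 0.1751]
tcp_rot: [-0.001, 0.698, -0.004, 0.716]
contact_force: [-0.2, 0.3, -0.4]
opening: 1.005
```

```bash
python3 st.py 0.557 -0.126 0.031;  python3 - <<'E'
from h import *
im=optics.read_camera('side')[:,:,::-1]; cv2.imwrite('pics/side7.png',im)
im2=optics.read_camera('top')[:,:,::-1]; cv2.imwrite('pics/top7.png',im2)
a=cv2.resize(cv2.convertScaleAbs(im[130:290,260:400],alpha=1.9),None,fx=2.8,fy=2.8,interpolation=cv2.INTER_CUBIC)
b=cv2.resize(cv2.convertScaleAbs(im2[150:310,160:300],alpha=1.9),None,fx=2.8,fy=2.8,interpolation=cv2.INTER_CUBIC)
cv2.imwrite('pics/j7.png',np.hstack([a,b]))
E
```

```text
t 20.55 p [ 0.5563 -0.1276  0.1751] wfix [-0.23  1.42  0.4 ] F [-0.2  0.3 -0.4] open 1.005 q [-0.4   0.11  1.91  0.    1.09 -1.97]
world d [ 0.0007  0.0016 -0.1441] tool d [ 0.1441  0.0026 -0.0029]
```

View pics/j7.png

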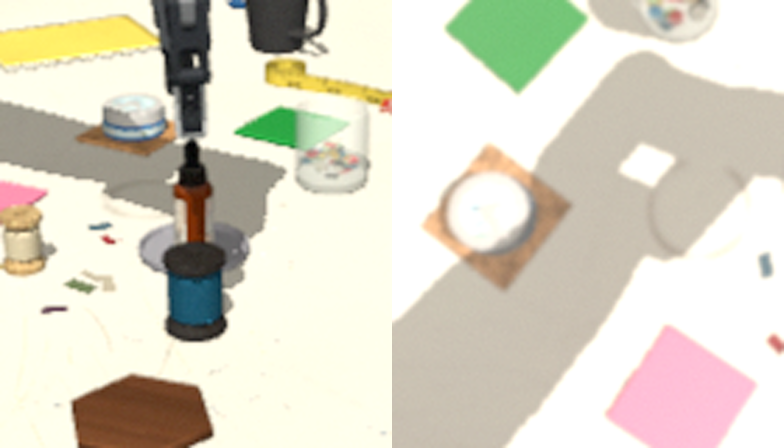

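The tin sits flat on the mat (top crop: tin (490,211), mat centre (498,218), close once height parallax is counted). The hexagon is empty. I'll measure the empty hexagon and the spool, and check the tin on the mat.

Run:
```python
from meas import *
Si=cv2.imread('pics/side7.png'); H=cv2.cvtColor(cv2.GaussianBlur(Si,(3,3),0),cv2.COLOR_BGR2HSV); s,V=H[:,:,1].astype(int),H[:,:,2].astype(int)
c=cont((s>100)&(V<95),(278,255,345,300),3); hu=cv2.convexHull(c); P=plane('side',hu,.008).astype(np.float32); M=cv2.moments(P.reshape(-1,1,2))
print('hex side',M['m10']/M['m00'],M['m01']/M['m00'],cv2.minEnclosingCircle(P),M['m00'])
# spool in side
for r in (222,230,238): 
    row=V[r,312:350]; x=np.where(row<75)[0]+312; print('spool side row',r,x.min(),x.max(),(x.min()+x.max())/2)
col=V[205:260,329]; print(col.tolist())
for p in [(.557,-.126,.01),(.557,-.126,.035),(.557,-.150,.0),(.557,-.102,.062)]: print(p,proj('side',p).round(1))
print('finger pred',proj('side',(.5563,-.1276-.047,.175)))
T=cv2.imread('pics/top7.png'); H=cv2.cvtColor(cv2.GaussianBlur(T,(3,3),0),cv2.COLOR_BGR2HSV); s,V=H[:,:,1].astype(int),H[:,:,2].astype(int)
# tin on mat top: low sat disk within mat
yy,xx=np.mgrid[:400,:640]
c=cont((s<40)&(V>95)&(np.hypot(xx-194.5,yy-225)<20),(170,200,220,250),3); P=plane('top',c,.036); print('tin top',fitcirc(P),cv2.boundingRect(c))
c=cont((s>75)|((np.hypot(xx-194.5,yy-225)<15)),(165,195,232,262),5); hu=cv2.convexHull(c); P=plane('top',hu,.006).astype(np.float32); print('mat',cv2.minAreaRect(P))
D=T.copy(); cv2.drawContours(D,[hu],-1,(0,255,0),1); cv2.imwrite('pics/m7.png',cv2.resize(D[190:265,160:240],None,fx=6,fy=6))
for p in [(.534,.285,.006),(.534,.285,.036)]: print(proj('side',p))
```

```text
hex side 0.5095422431427419 -0.2558733775661877 ((0.5104749202728271, -0.2556340992450714), 0.053345050662755966) 0.007166709417251171
spool side row 222 318 346 332.0
spool side row 230 320 339 329.5
spool side row 238 320 340 330.0
[50, 54, 59, 62, 63, 63, 63, 63, 63, 63, 56, 41, 31, 28, 28, 27, 25, 26, 27, 27, 27, 28, 27, 24, 31, 42, 52, 59, 60, 59, 60, 60, 60, 60, 60, 59, 59, 58, 58, 56, 46, 33, 29, 34, 34, 30, 51, 101, 134, 139, 139, 139, 139, 139, 139]
(0.557, -0.126, 0.01) [328.4 242.9]
(0.557, -0.126, 0.035) [328.1 232.5]
(0.557, -0.15, 0.0) [329.6 252.6]
(0.557, -0.102, 0.062) [326.8 216.1]
finger pred [328.43923598 179.19448572]
tin top (array([0.53701086, 0.28641758, 0.03315826]), np.float64(0.003882078995812402)) (175, 207, 34, 33)
mat ((0.533647894859314, 0.2849797308444977), (0.08643263578414917, 0.08643651008605957), 52.67212677001953)
[307.38021807 176.87257193]
[306.9596627  167.23865208]
```

Call:
send_rows(
  targets=[
    {"wx": -0.1,"wy": 0.5,"wz": 0.2,"dx": 0.012,"dy": 0.001,"dz": -0.001,"hand": 1},
    {"wx": -0.1,"wy": 0.5,"wz": 0.1,"dx": 0.018,"dy": 0.001,"dz": -0.001,"hand": 1},
    {"wx": 0,"wy": 0.2,"wz": 0.1,"dx": 0.018,"dy": 0,"dz": 0,"hand": 1},
    {"wx": 0,"wy": 0.2,"wz": 0,"dx": 0.016,"dy": 0,"dz": 0,"hand": 1},
    {"wx": 0,"wy": 0,"wz": 0,"dx": 0.008,"dy": 0,"dz": 0,"hand": 1},
    {"wx": 0,"wy": 0,"wz": 0,"dx": 0.002,"dy": 0,"dz": 0,"hand": 1},
    {"wx": 0,"wy": 0,"wz": 0,"dx": 0,"dy": 0,"dz": 0,"hand": 1},
  ],
)

```text
time: 21.23
eef_pos: [0.552, -0.1123, 0.0909]
tcp_rot: [-0.002, 0.711, 0.007, 0.703]
contact_force: [0.1, 0.2, 1.3]
opening: 0.998
```

```bash
python3 st.py 0.558 -0.125 0.031
```

```text
t 21.23 p [ 0.552  -0.1123  0.0909] wfix [ 0.79 -0.61 -0.39] F [0.1 0.2 1.3] open 0.998 q [-0.38  0.23  1.95  0.    0.97 -1.97]
world d [ 0.006  -0.0127 -0.0599] tool d [ 0.0598 -0.0132  0.0064]
```

Call:
send_rows(
  targets=[
    {"wx": 0.3,"wy": -0.3,"wz": -0.2,"dx": 0,"dy": -0.006,"dz": 0.003,"hand": 1},
    {"wx": 0.3,"wy": -0.2,"wz": -0.1,"dx": 0,"dy": -0.005,"dz": 0.002,"hand": 1},
    {"wx": 0,"wy": 0,"wz": 0,"dx": 0.004,"dy": 0,"dz": 0,"hand": 1},
    {"wx": 0,"wy": 0,"wz": 0,"dx": 0.012,"dy": 0,"dz": 0,"hand": 1},
    {"wx": 0,"wy": 0,"wz": 0,"dx": 0.014,"dy": 0,"dz": 0,"hand": 1},
    {"wx": 0,"wy": 0,"wz": 0,"dx": 0.012,"dy": 0,"dz": 0,"hand": 1},
    {"wx": 0,"wy": 0,"wz": 0,"dx": 0.006,"dy": 0,"dz": 0,"hand": 1},
    {"wx": 0,"wy": 0,"wz": 0,"dx": 0,"dy": 0,"dz": 0,"hand": 1},
  ],
)

```text
time: 21.9
eef_pos: [0.5608, -0.1252, 0.0426]
tcp_rot: [-0.002, 0.705, 0.0, 0.71]
contact_force: [-0.0, -0.1, 0.3]
opening: 1.001
```

```bash
python3 st.py 0.558 -0.125 0.031
```

```text
t 21.9 p [ 0.5608 -0.1252  0.0426] wfix [0.17 0.39 0.13] F [-0.  -0.1  0.3] open 1.001 q [-0.4   0.32  1.95  0.    0.87 -1.97]
world d [-0.0028  0.0002 -0.0116] tool d [ 0.0116  0.0002 -0.0029]
```

Call:
send_rows(
  targets=[
    {"wx": 0,"wy": 0.2,"wz": 0,"dx": 0.004,"dy": 0,"dz": -0.001,"hand": 1},
    {"wx": 0,"wy": 0.1,"wz": 0,"dx": 0.004,"dy": 0,"dz": -0.001,"hand": 1},
    {"wx": 0,"wy": 0,"wz": 0,"dx": 0.002,"dy": 0,"dz": 0,"hand": 1},
    {"wx": 0,"wy": 0,"wz": 0,"dx": 0,"dy": 0,"dz": 0,"hand": 0.7},
    {"wx": 0,"wy": 0,"wz": 0,"dx": 0,"dy": 0,"dz": 0,"hand": 0.6},
    {"wx": 0,"wy": 0,"wz": 0,"dx": 0,"dy": 0,"dz": 0,"hand": 0},
    {"wx": 0,"wy": 0,"wz": 0,"dx": 0,"dy": 0,"dz": 0,"hand": 0},
    {"wx": 0,"wy": 0,"wz": 0,"dx": 0,"dy": 0,"dz": 0,"hand": 0},
  ],
  force=40,
)

```text
time: 22.57
eef_pos: [0.5598, -0.1257, 0.0329]
tcp_rot: [-0.002, 0.706, -0.0, 0.708]
contact_force: [0.6, -1.1, -0.1]
opening: 0.554
```

```bash
python3 st.py 0.509 -0.255 0.09
```

```text
t 22.57 p [ 0.5598 -0.1257  0.0329] wfix [0.16 0.19 0.18] F [ 0.6 -1.1 -0.1] open 0.554 q [-0.4   0.33  1.95 -0.    0.85 -1.97]
world d [-0.0508 -0.1293  0.0571] tool d [-0.0569 -0.1293 -0.0509]
```

Call:
send_rows(
  targets=[
    {"wx": 0,"wy": 0.1,"wz": 0.1,"dx": -0.012,"dy": 0,"dz": 0,"hand": 0},
    {"wx": 0.1,"wy": 0.1,"wz": 0,"dx": -0.022,"dy": 0,"dz": 0,"hand": 0},
    {"wx": 0,"wy": 0,"wz": 0,"dx": -0.016,"dy": -0.012,"dz": -0.004,"hand": 0},
    {"wx": 0,"wy": 0,"wz": 0,"dx": 0,"dy": -0.03,"dz": -0.011,"hand": 0},
    {"wx": 0,"wy": 0,"wz": 0,"dx": 0,"dy": -0.034,"dz": -0.013,"hand": 0},
    {"wx": 0,"wy": 0,"wz": 0,"dx": 0,"dy": -0.028,"dz": -0.011,"hand": 0},
    {"wx": 0,"wy": 0,"wz": 0,"dx": 0,"dy": -0.012,"dz": -0.005,"hand": 0},
    {"wx": 0,"wy": 0,"wz": 0,"dx": 0,"dy": 0,"dz": 0,"hand": 0},
  ],
)

```text
time: 23.23
eef_pos: [0.5164, -0.2457, 0.093]
tcp_rot: [-0.004, 0.705, 0.0, 0.709]
contact_force: [0.6, 0.1, -0.2]
opening: 0.548
```

```bash
python3 st.py 0.511 -0.255 0.045
```

```text
t 23.23 p [ 0.5164 -0.2457  0.093 ] wfix [0.38 0.27 0.31] F [ 0.6  0.1 -0.2] open 0.548 q [-0.62  0.23  1.94 -0.    0.96 -2.2 ]
world d [-0.0054 -0.0093 -0.048 ] tool d [ 0.048  -0.009  -0.0057]
```

Call:
send_rows(
  targets=[
    {"wx": 0.2,"wy": 0.1,"wz": 0.2,"dx": 0.008,"dy": -0.004,"dz": -0.003,"hand": 0},
    {"wx": 0.1,"wy": 0.1,"wz": 0.1,"dx": 0.012,"dy": -0.003,"dz": -0.002,"hand": 0},
    {"wx": 0,"wy": 0.1,"wz": 0,"dx": 0.01,"dy": 0,"dz": 0,"hand": 0},
    {"wx": 0,"wy": 0,"wz": 0,"dx": 0.006,"dy": 0,"dz": 0,"hand": 0},
    {"wx": 0,"wy": 0,"wz": 0,"dx": 0.002,"dy": 0,"dz": 0,"hand": 0},
    {"wx": 0,"wy": 0,"wz": 0,"dx": 0,"dy": 0,"dz": 0,"hand": 0},
    {"wx": 0,"wy": 0,"wz": 0,"dx": 0,"dy": 0,"dz": 0,"hand": 0},
  ],
)

```text
time: 23.82
eef_pos: [0.5113, -0.2491, 0.0504]
tcp_rot: [-0.0, 0.708, 0.003, 0.706]
contact_force: [-0.4, -0.1, -0.5]
opening: 0.553
```

```bash
python3 st.py 0.511 -0.255 0.043
python3 - <<'E'
from h import *
im=optics.read_camera('side')[:,:,::-1]; cv2.imwrite('pics/side8.png',im)
cv2.imwrite('pics/j8.png',cv2.resize(cv2.convertScaleAbs(im[190:310,250:370],alpha=1.9),None,fx=5,fy=5,interpolation=cv2.INTER_CUBIC))
E
```

```text
t 23.82 p [ 0.5113 -0.2491  0.0504] wfix [ 0.21 -0.19 -0.21] F [-0.4 -0.1 -0.5] open 0.553 q [-0.63  0.3   1.96  0.    0.89 -2.21]
world d [-0.0003 -0.0059 -0.0074] tool d [ 0.0074 -0.006  -0.0003]
```

View pics/j8.png

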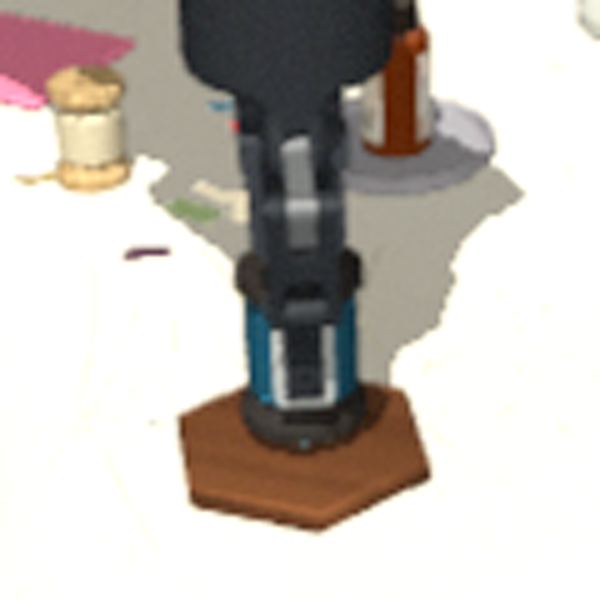

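The spool is upright over the hexagon (column 303 against 306) and about 6 mm short in y. Correct and lower.

Call:
send_rows(
  targets=[
    {"wx": 0.1,"wy": -0.1,"wz": -0.1,"dx": 0,"dy": -0.003,"dz": 0.0005,"hand": 0},
    {"wx": 0.1,"wy": -0.1,"wz": -0.1,"dx": 0.001,"dy": -0.002,"dz": 0.0005,"hand": 0},
    {"wx": 0,"wy": 0,"wz": 0,"dx": 0.003,"dy": 0,"dz": 0,"hand": 0},
    {"wx": 0,"wy": 0,"wz": 0,"dx": 0.002,"dy": 0,"dz": 0,"hand": 0},
    {"wx": 0,"wy": 0,"wz": 0,"dx": 0,"dy": 0,"dz": 0,"hand": 0},
  ],
)

```text
time: 24.28
eef_pos: [0.5138, -0.2546, 0.0454]
tcp_rot: [-0.001, 0.706, -0.0, 0.708]
contact_force: [0.5, -0.1, -0.7]
opening: 0.551
```

```bash
python3 st.py 0.511 -0.255 0.043
```

```text
t 24.28 p [ 0.5138 -0.2546  0.0454] wfix [0.06 0.18 0.12] F [ 0.5 -0.1 -0.7] open 0.551 q [-0.64  0.31  1.95  0.    0.87 -2.21]
world d [-0.0028 -0.0004 -0.0024] tool d [ 0.0024 -0.0004 -0.0028]
```

Call:
send_rows(
  targets=[
    {"wx": 0,"wy": 0.1,"wz": 0,"dx": 0.001,"dy": 0,"dz": -0.002,"hand": 0},
    {"wx": 0,"wy": 0,"wz": 0,"dx": 0.0015,"dy": 0,"dz": -0.001,"hand": 0},
    {"wx": 0,"wy": 0,"wz": 0,"dx": 0,"dy": 0,"dz": 0,"hand": 0},
    {"wx": 0,"wy": 0,"wz": 0,"dx": 0,"dy": 0,"dz": 0,"hand": 0},
  ],
)

```text
time: 24.62
eef_pos: [0.5104, -0.2549, 0.0427]
tcp_rot: [-0.001, 0.707, -0.001, 0.708]
contact_force: [0.8, -0.2, 0.1]
opening: 0.554
```

```bash
python3 st.py 0.511 -0.255 0.043
```

```text
t 24.62 p [ 0.5104 -0.2549  0.0427] wfix [0.04 0.08 0.13] F [ 0.8 -0.2  0.1] open 0.554 q [-0.64  0.31  1.96 -0.    0.87 -2.21]
world d [ 0.0006 -0.0001  0.0003] tool d [-0.0003 -0.0001  0.0006]
```

Call:
send_rows(
  targets=[
    {"wx": 0,"wy": 0,"wz": 0,"dx": 0.0008,"dy": 0,"dz": 0,"hand": 0},
    {"wx": 0,"wy": 0,"wz": 0,"dx": 0,"dy": 0,"dz": 0,"hand": 0},
    {"wx": 0,"wy": 0,"wz": 0,"dx": 0,"dy": 0,"dz": 0,"hand": 0.6},
    {"wx": 0,"wy": 0,"wz": 0,"dx": 0,"dy": 0,"dz": 0,"hand": 0.75},
    {"wx": 0,"wy": 0,"wz": 0,"dx": 0,"dy": 0,"dz": 0,"hand": 1},
    {"wx": 0,"wy": 0,"wz": 0,"dx": 0,"dy": 0,"dz": 0,"hand": 1},
    {"wx": 0,"wy": 0,"wz": 0,"dx": 0,"dy": 0,"dz": 0,"hand": 1},
  ],
)

```text
time: 25.2
eef_pos: [0.5109, -0.2552, 0.0426]
tcp_rot: [-0.001, 0.706, -0.001, 0.708]
contact_force: [-0.5, 1.0, -0.4]
opening: 0.994
```

```bash
python3 st.py 0.45 -0.40 0.2
```

```text
t 25.2 p [ 0.5109 -0.2552  0.0426] wfix [0.04 0.15 0.18] F [-0.5  1.  -0.4] open 0.994 q [-0.64  0.31  1.96 -0.    0.87 -2.21]
world d [-0.0609 -0.1448  0.1574] tool d [-0.1571 -0.1452 -0.0606]
```

Call:
send_rows(
  targets=[
    {"wx": 0,"wy": 0,"wz": 0,"dx": -0.012,"dy": 0,"dz": 0,"hand": 1},
    {"wx": 0,"wy": 0,"wz": 0,"dx": -0.03,"dy": 0,"dz": 0,"hand": 1},
    {"wx": 0,"wy": 0,"wz": 0,"dx": -0.038,"dy": 0,"dz": 0,"hand": 1},
    {"wx": 0,"wy": 0,"wz": 0,"dx": -0.038,"dy": 0,"dz": 0,"hand": 1},
    {"wx": 0,"wy": 0,"wz": 0,"dx": -0.03,"dy": -0.02,"dz": -0.008,"hand": 1},
    {"wx": 0,"wy": 0,"wz": 0,"dx": -0.01,"dy": -0.034,"dz": -0.018,"hand": 1},
    {"wx": 0,"wy": 0,"wz": 0,"dx": 0,"dy": -0.036,"dz": -0.02,"hand": 1},
    {"wx": 0,"wy": 0,"wz": 0,"dx": 0,"dy": -0.036,"dz": -0.02,"hand": 1},
  ],
)

```text
time: 25.87
eef_pos: [0.4458, -0.3779, 0.2139]
tcp_rot: [-0.006, 0.706, 0.003, 0.708]
contact_force: [1.0, -0.6, -0.8]
opening: 1.003
```

Call:
send_rows(
  targets=[
    {"wx": 0,"wy": 0,"wz": 0,"dx": 0,"dy": -0.036,"dz": -0.02,"hand": 1},
    {"wx": 0,"wy": 0,"wz": 0,"dx": 0,"dy": -0.036,"dz": -0.02,"hand": 1},
    {"wx": 0,"wy": 0,"wz": 0,"dx": 0,"dy": -0.03,"dz": -0.016,"hand": 1},
    {"wx": 0,"wy": 0,"wz": 0,"dx": 0,"dy": -0.015,"dz": -0.008,"hand": 1},
    {"wx": 0,"wy": 0,"wz": 0,"dx": 0,"dy": 0,"dz": 0,"hand": 1},
    {"wx": 0,"wy": 0,"wz": 0,"dx": 0,"dy": 0,"dz": 0,"hand": 1},
    {"wx": 0,"wy": 0,"wz": 0,"dx": 0,"dy": 0,"dz": 0,"hand": 1},
  ],
)

```text
time: 26.45
eef_pos: [0.3766, -0.5066, 0.2251]
tcp_rot: [-0.008, 0.704, -0.004, 0.71]
contact_force: [-0.8, 0.6, -0.2]
opening: 1.002
```

```bash
python3 st.py
python3 - <<'E'
from h import *
im=optics.read_camera('side')[:,:,::-1]; cv2.imwrite('pics/side9.png',im)
im2=optics.read_camera('top')[:,:,::-1]; cv2.imwrite('pics/top9.png',im2)
cv2.imwrite('pics/j9.png',cv2.resize(cv2.convertScaleAbs(im[130:310,230:430],alpha=1.9),None,fx=3.3,fy=3.3,interpolation=cv2.INTER_CUBIC))
cv2.imwrite('pics/j9t.png',cv2.resize(cv2.convertScaleAbs(im2[110:310,150:470],alpha=1.9),None,fx=2.5,fy=2.5,interpolation=cv2.INTER_CUBIC))
E
```

```text
t 26.45 p [ 0.3766 -0.5066  0.2251] wfix [0.31 0.49 0.97] F [-0.8  0.6 -0.2] open 1.002 q [-1.09  0.2   1.72 -0.    1.2  -2.67]
```

View pics/j9.png

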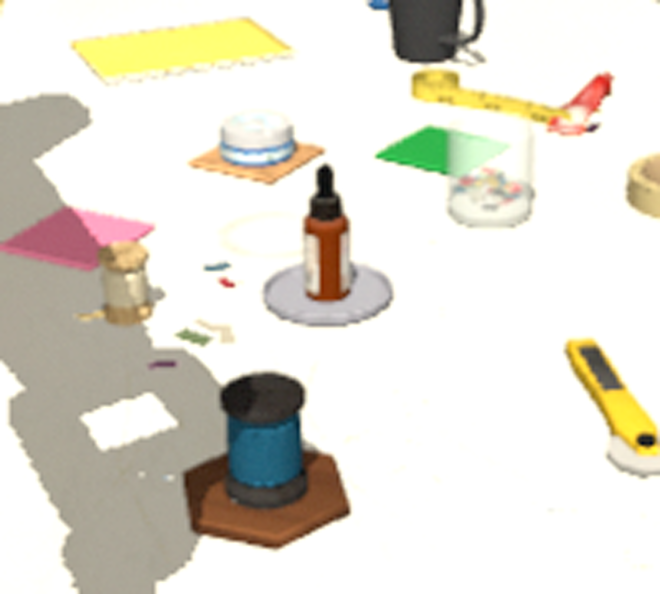

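View pics/j9t.png

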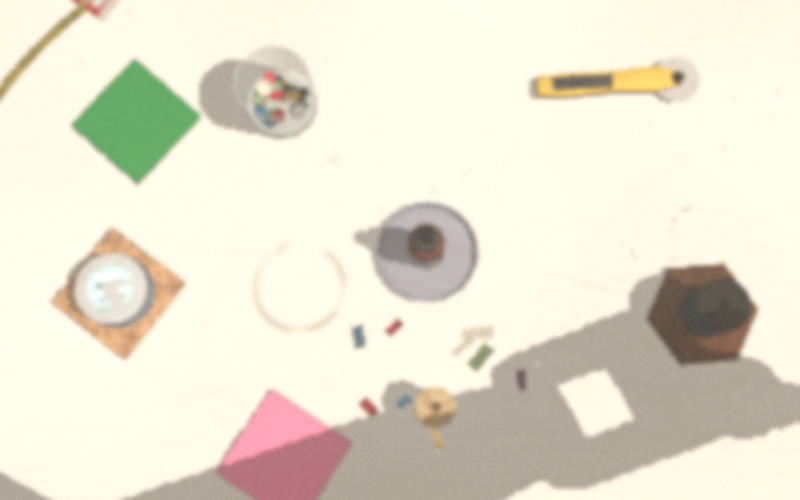

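All three stand upright on their stands, and the small spool, glass and cutter look undisturbed. I'll check the centring in numbers.

Run:
```python
from meas import *
Si=cv2.imread('pics/side9.png'); H=cv2.cvtColor(cv2.GaussianBlur(Si,(3,3),0),cv2.COLOR_BGR2HSV); hh,s,V=[H[:,:,i].astype(int) for i in range(3)]
def edges(row,x0,x1,cond):
    x=np.where(cond[row,x0:x1])[0]+x0; return x.min(),x.max(),(x.min()+x.max())/2
blue=(hh>90)&(hh<115)&(s>90)
for r in (262,268): print('spool blue row',r,edges(r,290,330,blue))
dark=V<50
for r in (250,278): print('spool dark row',r,edges(r,290,330,dark))
c=cont((s>95)&(V<100)&(hh<25),(280,262,345,300),3); hu=cv2.convexHull(c); x,y,w,h=cv2.boundingRect(hu); print('hex box',x,x+w-1,x+(w-1)/2,y,y+h-1)
brown=(s>120)&(V<95)&(hh<20)
for r in (200,206,212): print('bottle row',r,edges(r,318,342,brown|(V<60)))
c=cont((s<20)&(V<125),(305,205,355,232),3);x,y,w,h=cv2.boundingRect(c);print('tray box',x,x+w-1,x+(w-1)/2,y,y+h-1)
print('bottle col 329',V[205:232,329].tolist())
print('spool col 309',V[240:298,309].tolist())
for n,p in [('hex c',(.5095,-.255,.01)),('spool bot front',(.5095,-.279,.01)),('spool mid',(.5095,-.255,.041)),('spool top far',(.5095,-.231,.072)),('bottle bot front',(.569,-.0185,.004)),('bottle mid',(.569,-.002,.035)),('tray c',(.569,-.002,.01))]: print(n,proj('side',p).round(1))
T=cv2.imread('pics/top9.png'); H=cv2.cvtColor(cv2.GaussianBlur(T,(3,3),0),cv2.COLOR_BGR2HSV); hh,s,V=[H[:,:,i].astype(int) for i in range(3)]
for n,p in [('spool top',(.5095,-.255,.072)),('bottle cap',(.569,-.002,.108)),('bottle cap base',(.569,-.002,.08)),('small',(.425,-.005,.05)),('tin',(.534,.285,.036))]: print('top',n,proj('top',p).round(1))
c=cont(V<47,(415,215,460,255),0); print('spool dark top',cv2.boundingRect(c),cv2.minEnclosingCircle(c),cv2.fitEllipse(c))
c=cont(V<50,(310,195,335,220),0); print('bottle dark top',cv2.boundingRect(c),cv2.minEnclosingCircle(c))
c=cont((s>70),(308,258,340,285),3); print('small',cv2.minEnclosingCircle(plane('top',c,.05).astype(np.float32)))
cv2.imwrite('pics/k9.png',cv2.resize(cv2.convertScaleAbs(T[200:270,400:470],alpha=2.2),None,fx=8,fy=8,interpolation=cv2.INTER_CUBIC))
```

```text
spool blue row 262 (np.int64(300), np.int64(320), np.float64(310.0))
spool blue row 268 (np.int64(299), np.int64(320), np.float64(309.5))
spool dark row 250 (np.int64(297), np.int64(321), np.float64(309.0))
spool dark row 278 (np.int64(290), np.int64(323), np.float64(306.5))
hex box 286 334 310.0 267 295
bottle row 200 (np.int64(323), np.int64(333), np.float64(328.0))
bottle row 206 (np.int64(327), np.int64(332), np.float64(329.5))
bottle row 212 (np.int64(327), np.int64(332), np.float64(329.5))
tray box 309 348 328.5 209 228
bottle col 329 [73, 72, 72, 72, 72, 72, 72, 72, 72, 72, 72, 72, 72, 72, 72, 76, 85, 97, 104, 106, 104, 100, 92, 97, 125, 147, 152]
spool col 309 [151, 142, 109, 64, 38, 32, 31, 30, 29, 28, 29, 30, 30, 31, 32, 34, 33, 30, 34, 46, 61, 67, 66, 65, 65, 66, 67, 66, 66, 66, 66, 66, 65, 65, 64, 64, 60, 46, 35, 39, 40, 38, 35, 38, 50, 62, 68, 71, 73, 75, 79, 83, 79, 67, 64, 86, 124, 146]
hex c [309.7 277.6]
spool bot front [310.5 284.8]
spool mid [309.1 263.5]
spool top far [307.7 242.6]
bottle bot front [329.2 222.7]
bottle mid [328.2 207.8]
tray c [328.5 217.4]
top spool top [438.2 231.3]
top bottle cap [321.1 202.4]
top bottle cap base [320.9 204.8]
top small [323.  272.3]
top tin [193.4 224.8]
spool dark top (422, 226, 26, 18) ((434.44000244140625, 235.0), 12.599843978881836) ((432.6714782714844, 235.39230346679688), (15.575858116149902, 23.715585708618164), 98.48541259765625)
bottle dark top (317, 202, 6, 5) ((319.5, 203.8333282470703), 2.6353297233581543)
small ((0.41998642683029175, -0.005850645713508129), 0.020334050059318542)
```

View pics/k9.png

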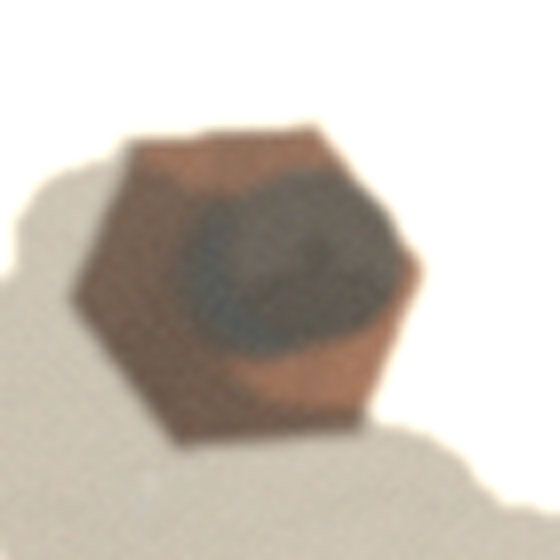

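Centring checks out:

| Object | Check | Seen | Expected |
|---|---|---|---|
| Spool on hexagon | top of spool, top view | (438.9,230.8) | (438.2,231.3) |
| Spool on hexagon | side column | 309.5 | 309.1 |
| Bottle in tray | side column | 328–329.5 | 328.2 |
| Tin on mat | fitted circle at mat height | (0.537, 0.286) | (0.534, 0.285) |

The bottle is about 3 mm off centre by either view. The small spool, glass and cutter show at the same pixels as at the start, to within about 2. Handing in.

```bash
python3 -c "
from plant import order
print(order.sign_off())"
```

```text
the job is handed in; nothing more can be done
None
```

The job is done and handed in at about 26.5 s of the 112 s allowed. I set the large spool aside on clear worktop. Then I put the oil bottle in the drip tray, the button tin on the cork mat and the spool on the hexagonal stand.

- **Placing:** in the last pictures all three stand upright on their own stands. The spool is within about 1–2 mm of the middle, and the tin and bottle within about 3–4 mm. The tin was measured in a frame taken before the spool move; the last pictures show it still in place on the mat.
- **Bystanders:** the small spool, the glass and the cutter are at the same pixels as at the start, to within about 2. My automatic fit of the small spool read 5 mm off at the end. I put that down to the arm's shadow joining its thread tail to the outline; the side view shows it unmoved.
- **Disagreement between views:** for the bottle, the top view puts the cap about 3 mm off in x and 3.5 mm in y, while the side view gives about 1 mm and 2.5 mm. I left it, since the top view read the same cap about 3 mm off in x and y back on the mat too.
- **Forces:** the largest wrist force I saw was about 18 N, when setting the spool aside. The gripper was clear of everything at hand-in.

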